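# Set out sleeves on the spray board, chocked

### The arm

A 6-joint arm with a two-finger parallel gripper is mounted at the origin on the work surface. World frame = base frame: x ahead of the robot, y to its left, z up, the work surface at z = 0. Lengths are in m, angles in rad, forces in N, time in s.
With the tool pointing down it reaches from about 0.25 to 0.8 m from the base axis. Payload 8.5 kg.
Tool frame: the origin (TCP) lies midway between the tips of the shut fingers; the grasp point (between the pads) lies arm.grip_point_offset behind it (arm.grip_point_offset is the distance from the TCP to the grasp point, in m); z points along the fingers, y is the direction in which the jaws open and shut (so a half turn about z gives the same grasp; the last joint's range is limited). The gripper opens to 85 mm and grips with 20 to 120 N. Pads are 22 mm wide; open, the fingers measure 114 mm over their backs; the gripper's body (76 mm by 85 mm) begins 54 mm behind the grasp point. The pads swing forward as they close: fully open they stand 13 mm farther back than shut.
Start: joints at [-1.26, 0.238, -0.013, 1.319, 0, 1.571], TCP at [0.161, -0.5, 0.231] pointing down, gripper open.
Joint ranges: [-2.66, 2.66], [-1.03, 1.9], [-1.14, 1.46], [-1.82, 2.27], [-1.45, 1.34], [-3.14, 3.14]. Speed limits (rad/s): [2.22, 2.22, 2.79, 3.14, 3.14, 3.14].

### API

Orientations are given as a rotation vector (axis times angle).
In Python, from bench import arm gives the robot as it stands. The module is installed in compiled form; this text tells all that it offers.
- The arm moves only by the shell command python3 -m crank 'ROWS'. ROWS is text: rows parted by semicolons, each of 7 numbers parted by spaces: the turn, a rotation vector about the tool's x, y, z in rad, then the shift along the tool's x, y, z in mm, then the finger opening in mm, from 0 to 85.4. In form: wx wy wz tx ty tz hand; .... A call has 1 to 10 rows; each row shifts and turns the commanded pose from where the row before left it, along the tool's axes as they then stand; what a row does not reach is not made up. A row lasts 1/12 s, in which the tool goes at most 41.7 mm and 7.16 degrees, less where a joint would pass 70% of its speed; a pose out of reach is approached as far as the arm can. A call is refused whole if a number of a shift passes 41.7 or a number of a turn 0.125, either way. A call with a gripper value outside its range is refused whole. The fingers move at their own pace and stop on an object; the grip force is fixed at half the most. Time passes only in rows, so rows that do not move let the fingers close. It gives the time, the measured TCP pose, the force and the opening at its end, in the units of the state.
- arm.get_obs(): the state, without advancing time (a new reading comes with each control period).
- arm.grab_frame(name): name is "scene" or "top" or "wrist"; returns a dict with "frame" (400x640x3 uint8, red, green, blue), "fovy" (degrees; the focal length in pixels is half the picture's height over the tangent of half this angle, whatever the lens; pixels are square), "cx", "cy" (the principal point, pixels), "cam_to_world" (4x4, takes a point from camera to world coordinates). Camera axes: x right, y up, looking along -z (the intrinsics and any distortion apply to the point x, -y, -z); pixel columns grow to the right and rows downward; lengths in m; the calibration is good to about 2 mm. A picture is of the moment at which its call begins. There is no depth.
- arm.finish_job(): hands the job in, once; it reports no verdict.
Trained networks look in the newest picture that a camera, given by its name, has taken for a name from the list of things; names that differ only in an ending like _2 or _b are one class to them, and where a whole thing is asked for, a point or a joint stands for the part that bears it (a point fixed in the world has none). Each returns a list of dicts, best first, with "p" (0 to 1); they miss things now and then, are a little off and sometimes report something else, mostly with a low value. They report only what shows in the picture. A call takes as long as a camera call. They do not tell look-alikes from the thing itself.
- arm.recognise(target, camera): "xy" ([column, row] in pixels, amid what is visible of it).
- arm.trace(target, camera): "region" (400x640 bool, what is visible of it) and "xy" ([column, row] in pixels, amid what is visible of it).
- arm.landmark_of(target, camera): "xy" ([column, row] in pixels: a listed point, or the origin of a listed thing).
The state is a dict: "time_s": time; "qpos": joint angles; "dq": joint speeds; "effort": joint torques, N m; "tool_pos": TCP position; "ee_rot": TCP orientation; "wrist_force": force on the tool from outside, world axes, zero at the start; "moment": the same for the moment, N m; "grip_width": finger opening in m.
Only numpy, scipy, OpenCV 4.12 (cv2) and the standard library are available. Lean on these libraries where they do the work, as an engineer would, in place of code of your own. Each camera call takes 0.05 s, during which the arm holds its last target.

### The job

Set up the spray board: lay the three round tube sleeves on it side by side in a snug row along the wooden stop strip, centred on the board, the thickest first against the strip, then the middle one, then the thinnest in front, so that none hides another from the spray gun. Last of all set the wooden chock snugly against the thinnest so that the row cannot roll apart. Lay the sleeves down without dropping them, and leave the square tube and the paint pot where they are.

Things in the scene. Friction and masses are not known exactly. Their poses are not given: they have to be found in the camera images.
- stop (a point): foot of the stop strip's face, mid-length, on the top of the fixed spray board (22 mm above the table). x points level from the row into the strip, y along the strip, z up. Board: plywood under brown paper, x -0.275 to 0.025, y -0.09 to 0.09, turned up to 30 degrees, left or right of the mat. Strip: dark wood, 160 mm long, 20 thick, 30 high. The row grows from the strip to -x, axes along y.
- thick (a point): THICK sleeve: round aluminium tube lying on its side, 50 mm outside diameter, 56 mm long, wall 3 mm, flat ends; the point is its centre on the tube's axis, 25 mm above what it lies on. y runs along the tube's axis. Starts on the grey mat (top 3 mm above the table); rolls if pushed. About 130 g. In the row its centre is 25 mm in front of the strip.
- middle (a point): MIDDLE sleeve: round aluminium tube lying on its side, 38 mm outside diameter, 56 mm long, wall 3 mm, flat ends; the point is its centre on the tube's axis, 19 mm above what it lies on. y runs along the tube's axis. Starts on the grey mat (top 3 mm above the table); rolls if pushed. About 90 g. In the row, all touching, its centre is 69 mm in front of the strip.
- thin (a point): THIN sleeve: round aluminium tube lying on its side, 28 mm outside diameter, 56 mm long, wall 3 mm, flat ends; the point is its centre on the tube's axis, 14 mm above what it lies on. y runs along the tube's axis. Starts on the grey mat (top 3 mm above the table); rolls if pushed. About 60 g. In the row, all touching, its centre is 101 mm in front of the strip.
- chock (a point): loose wooden block, 50 mm long (y) with upright ends, 26 mm high, both long sides sloping alike: 50 mm wide (x) at the foot, 18 on top; the point is its centre, 13 mm up; 50 g; starts on the mat. Set with its length along the strip, either side to the thin sleeve, its centre is 134 mm in front of the strip, all touching. Pushed along the board it rolls the sleeves up and closes gaps.
- square (a point): bystander on the mat: square aluminium tube offcut, 34 x 34 mm, 56 mm long along its y axis, lying flat, about 100 g; the point is its centre, 17 mm above the mat. Not to be moved.
- pot (a point): bystander on the mat: small round paint pot standing upright, 41 mm across, 42 mm high, white lid, about 90 g; the point is its centre, 21 mm above the mat. Not to be moved.
Mind the look-alikes: they are no part of the job. What is shaped like the part that bears chock but black or turquoise is not meant.

How it is judged:
By the outcome, as a careful person would: the job done as asked, in the order asked, and still so for the second after the job is handed in, with the robot touching nothing.
It also fails if it takes over 104 s, if anything falls off the work surface, if the arm or the gripper's body presses on something with over 40 N, if the wrist force passes 120 N, or if a joint passes its speed limit or range.

## Working session

There is one attempt and no reset: what is moved stays moved. The work goes in short steps, Python scripts to look and compute and a shell command to move; the robot and the scene stay as the last step left them, time stands still between calls to the robot, and variables do not carry over. Pictures are saved under pics/ and viewed, and the job is handed in when it is done.

```bash
mkdir -p pics; ls
python3 - <<'E'
from bench import arm
import cv2,json
o=arm.get_obs(); print(o); print(arm.grip_point_offset)
for n in ["scene","top","wrist"]:
    f=arm.grab_frame(n); cv2.imwrite(f"pics/{n}0.png",f["frame"][:,:,::-1]); print(n,{k:f[k] for k in f if k!="frame"})
E
```

```text
pics
{'time_s': 0.0, 'qpos': array([-1.26001461e+00,  2.38770411e-01, -1.42303036e-02,  1.31921425e+00,
       -2.13252018e-05,  1.57083597e+00]), 'dq': array([ 0.00015245,  0.00078786, -0.00022896,  0.0008369 , -0.00037819,
       -0.00015112]), 'effort': array([ 4.31670114e-04, -5.38781297e+01,  3.46434152e+01,  1.87566370e-02,
       -3.78646882e-05, -2.95658367e-06]), 'tool_pos': array([ 0.1604149 , -0.49946123,  0.2306924 ]), 'ee_rot': array([-3.10236818e+00, -4.85934674e-01,  3.77848729e-04]), 'wrist_force': array([-0.03136103,  0.98854325, -0.20472078]), 'moment': array([-0.03882115, -0.01405088, -0.00418201]), 'grip_width': 0.08542484568788543}
0.0187
scene {'fovy': 50.570060553727295, 'cx': 322.9913124111233, 'cy': 200.5309432117685, 'cam_to_world': array([[-0.32753119, -0.74740514,  0.57802153,  1.10271717],
       [ 0.9448379 , -0.26048744,  0.19856393,  0.19194448],
       [ 0.00215965,  0.61117252,  0.79149446,  0.87374541],
       [ 0.        ,  0.        ,  0.        ,  1.        ]])}
top {'fovy': 51.22174078168895, 'cx': 319.9291424867785, 'cy': 201.72646080652126, 'cam_to_world': array([[ 0.01500312,  0.98774524, -0.15535204,  0.3526204 ],
       [-0.9995262 ,  0.01899164,  0.02422175,  0.00274669],
       [ 0.02687531,  0.15491503,  0.98756218,  0.89716866],
       [ 0.        ,  0.        ,  0.        ,  1.        ]])}
wrist {'fovy': 58.80392153842687, 'cx': 319.8507792907167, 'cy': 193.91960231707947, 'cam_to_world': array([[ 0.30576162,  0.91277838,  0.27082369,  0.22868913],
       [-0.95210736,  0.29348661,  0.08577409, -0.4764829 ],
       [-0.00119039, -0.28407965,  0.95879995,  0.37514733],
       [ 0.        ,  0.        ,  0.        ,  1.        ]])}
```

View pics/scene0.png

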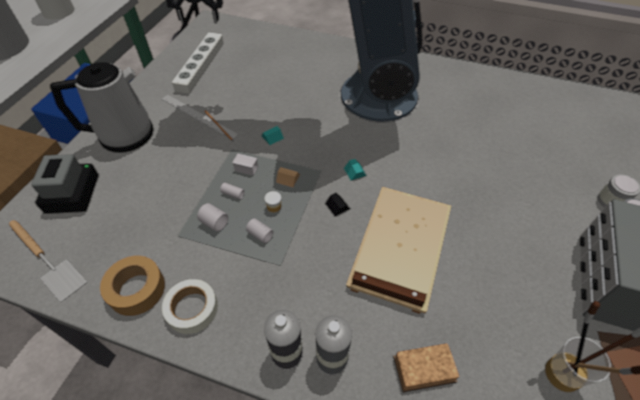

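View pics/top0.png

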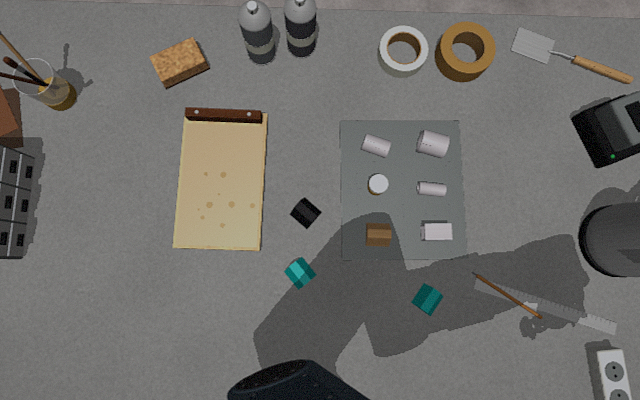

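View pics/wrist0.png

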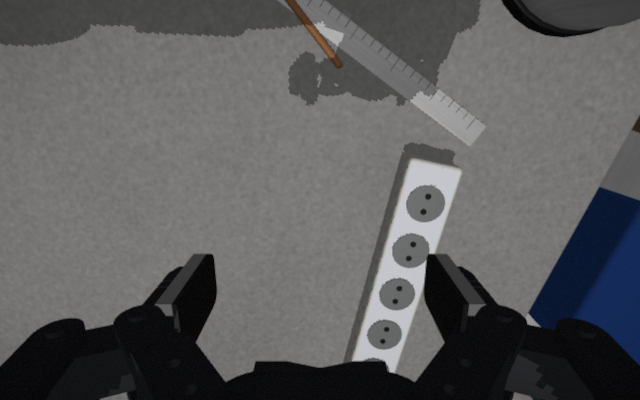

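Candidates (top view):
- **Chock:** brown (378,234). The look-alikes are black (305,212), turquoise (300,272) and turquoise (428,298).
- **Sleeves:** thick (433,144), middle (376,146), thin (431,188). The square tube at (436,231) and the pot at (378,184) could be confused with these.

I choose the brown chock on the mat, and measure next.

```bash
cat > h.py <<'E'
from bench import arm
import numpy as np, cv2
from scipy.optimize import minimize
from scipy.spatial.transform import Rotation as R
def proj(f,P):
    M=np.linalg.inv(f["cam_to_world"]); p=np.atleast_2d(P)@M[:3,:3].T+M[:3,3]
    F=200/np.tan(np.radians(f["fovy"]/2))
    return np.c_[f["cx"]+F*p[:,0]/-p[:,2], f["cy"]-F*p[:,1]/-p[:,2]]
def ray(f,uv,z):
    F=200/np.tan(np.radians(f["fovy"]/2)); C=f["cam_to_world"]
    d=C[:3,:3]@np.array([(uv[0]-f["cx"])/F,-(uv[1]-f["cy"])/F,-1]); o=C[:3,3]
    return o+d*(z-o[2])/d[2]
DIM=dict(thick=(25,28),middle=(19,28),thin=(14,28))
def pts(n):
    if n in DIM:
        r,l=DIM[n];a=np.linspace(0,2*np.pi,40)
        return np.array([[r*np.cos(t),y,r*np.sin(t)] for t in a for y in(-l,l)])/1000
    if n=='chock': return np.array([[s*w,y,z] for s in(-1,1) for y in(-25,25) for w,z in((25,-13),(9,13))])/1000
    if n=='square': return np.array([[a*17,b*28,c*17] for a in(-1,1) for b in(-1,1) for c in(-1,1)])/1000
    if n=='pot':
        a=np.linspace(0,2*np.pi,40); return np.array([[20.5*np.cos(t),20.5*np.sin(t),z] for t in a for z in(-21,21)])/1000
H=dict(thick=.025,middle=.019,thin=.014,chock=.013,square=.017,pot=.021)
def hullmask(f,n,x,y,th,z):
    c,s=np.cos(th),np.sin(th); P=pts(n)@np.array([[c,s,0],[-s,c,0],[0,0,1]])+[x,y,z]
    h=cv2.convexHull(np.round(proj(f,P)*4*16).astype(np.int32)) # 4x upsample
    return h
def iou(f,reg4,box,n,v,z):
    m=np.zeros(reg4.shape,np.uint8); h=hullmask(f,n,*v,z)-np.array([box[0],box[1]])*64
    cv2.fillPoly(m,[h.astype(np.int32)],1,shift=4)
    return (m&reg4).sum()/max(1,(m|reg4).sum())
def fit(n,obs,v0,z):
    D=[]
    for f,reg in obs:
        ys,xs=np.nonzero(reg); b=[xs.min()-15,ys.min()-15,xs.max()+15,ys.max()+15]; b[0]=max(b[0],0);b[1]=max(b[1],0)
        D.append((f,cv2.resize(reg[b[1]:b[3],b[0]:b[2]].astype(np.uint8),None,fx=4,fy=4,interpolation=cv2.INTER_LINEAR),b))
    best=None
    for t in ([v0[2]] if len(v0)>2 else np.arange(0,np.pi,np.pi/6)):
        fun=lambda q:-np.mean([iou(f,r,b,n,(q[0]/100,q[1]/100,q[2]/5),z) for f,r,b in D])
        q0=np.array([v0[0]*100,v0[1]*100,t*5])
        r=minimize(fun,q0,method='Nelder-Mead',options=dict(initial_simplex=q0+np.array([[0,0,0],[1,0,0],[0,1,0],[0,0,1.]]),xatol=.01,fatol=1e-4))
        if best is None or r.fun<best.fun: best=r
    return best.x[0]/100,best.x[1]/100,np.degrees(best.x[2]/5),-best.fun
E
python3 - <<'E'
from h import *
F={c:arm.grab_frame(c) for c in("top","scene")}
for n in("thick","middle","thin","chock","square","pot"):
    z=.003+H[n]; per={}
    for c in F:
        for k in arm.trace(n,c):
            p=ray(F[c],k["xy"],z)
            print(n,c,np.round(k["xy"],1),round(k["p"],2),np.round(p,3),k["region"].sum())
            per.setdefault(c,[]).append((k,p))
    sel={'thick':(433,144),'middle':(376,146),'thin':(431,188),'chock':(378,234),'square':(436,231),'pot':(378,184)}[n]
    obs=[];pt=ray(F["top"],sel,z)
    for c in per:
        k=min(per[c],key=lambda k:np.linalg.norm(k[1][:2]-pt[:2]))
        if np.linalg.norm(k[1][:2]-pt[:2])<.03: obs.append((F[c],k[0]["region"]))
    print('  FIT both',np.round(fit(n,obs,pt[:2],z),4))
    for o in obs: print('  FIT one',np.round(fit(n,[o],pt[:2],z),4))
for c in F: 
    for k in arm.landmark_of("stop",c): print("stop",c,k["xy"],k["p"],ray(F[c],k["xy"],.022))
im=F["top"]["frame"][100:270,160:480,::-1]; cv2.imwrite("pics/topc.png",cv2.resize(im,None,fx=2.5,fy=2.5,interpolation=cv2.INTER_CUBIC))
E
```

```text
thick top [434.1 143.7] 0.68 [ 0.622 -0.265  0.028] 702
thick scene [214.4 218.1] 0.89 [ 0.624 -0.253  0.028] 607
  FIT both [  0.6224  -0.2603 -13.4479   0.9541]
  FIT one [  0.6221  -0.2606 -14.186    0.9587]
  FIT one [  0.6231  -0.2596 167.5278   0.9617]
middle top [375.6 146. ] 0.57 [ 0.615 -0.138  0.022] 448
middle top [375.4 184.5] 0.52 [ 0.53  -0.137  0.022] 313
middle scene [257.8 230.2] 0.63 [ 0.618 -0.141  0.022] 392
  FIT both [ 6.175000e-01 -1.381000e-01  1.628901e+02  8.940000e-01]
  FIT one [ 6.169000e-01 -1.374000e-01  1.629349e+02  9.205000e-01]
  FIT one [ 6.188000e-01 -1.382000e-01  1.624776e+02  9.013000e-01]
thin top [431.2 185.5] 0.89 [ 0.531 -0.259  0.017] 336
thin scene [233.5 188.9] 0.56 [ 0.518 -0.256  0.017] 252
  FIT both [ 0.5241 -0.2574 -2.7799  0.8878]
  FIT one [  0.5235  -0.2584 175.9153   0.8798]
  FIT one [ 0.5251 -0.256  -1.2022  0.9194]
chock top [298.6 272.2] 0.85 [0.342 0.023 0.016] 602
chock top [375.  234.6] 0.84 [ 0.423 -0.137  0.016] 608
chock top [427.8 302.3] 0.56 [ 0.284 -0.246  0.016] 559
chock scene [272.4 136.1] 0.74 [ 0.302 -0.239  0.
[... 292 characters left out ...]
.4247 -0.1435 -0.4805  0.941 ]
  FIT one [ 0.4259 -0.141  -1.5443  0.9415]
square top [437.8 229.8] 0.73 [ 0.435 -0.27   0.02 ] 539
square scene [245.4 164.3] 0.66 [ 0.431 -0.263  0.02 ] 394
  FIT both [ 0.4306 -0.2645  1.0565  0.9385]
  FIT one [  0.4303  -0.2649 181.5968   0.9531]
  FIT one [ 0.4315 -0.2637  1.0932  0.9349]
pot top [377.3 186. ] 0.66 [ 0.526 -0.141  0.024] 361
pot scene [269.8 201.2] 0.56 [ 0.528 -0.148  0.024] 311
  FIT both [ 0.5294 -0.1394  2.9216  0.9111]
  FIT one [ 0.5292 -0.1394 37.514   0.9182]
  FIT one [ 0.5304 -0.139  66.306   0.9084]
stop top [222.9, 118.9] 0.67 [0.66881203 0.19539398 0.022     ]
stop scene [387.9, 291.8] 0.58 [0.67161912 0.1941956  0.022     ]
```

View pics/topc.png

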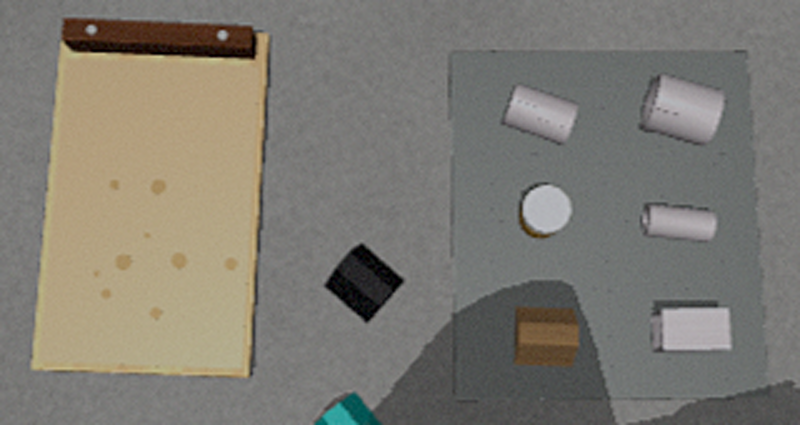

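The close crop confirms the brown chock on the mat at (378,234), with thick, middle, thin, square and pot as described. Next I fit the board.

```bash
cat >> h.py <<'E'
def poly(f,P,shape): 
    m=np.zeros(shape,np.uint8); h=cv2.convexHull((proj(f,P)*4*16).astype(np.int32)); cv2.fillPoly(m,[h],1,shift=4); return m
def box3(x0,x1,y0,y1,z0,z1): return np.array([[x,y,z] for x in(x0,x1) for y in(y0,y1) for z in(z0,z1)])
def S2W(s,P): c,n=np.cos(s[2]),np.sin(s[2]); return np.asarray(P)@np.array([[c,n,0],[-n,c,0],[0,0,1]])+[s[0],s[1],.022]
def boardmask(fr):
    hsv=cv2.cvtColor(fr["frame"],cv2.COLOR_RGB2HSV)
    m=((hsv[...,0]>8)&(hsv[...,0]<35)&(hsv[...,1]>60)&(hsv[...,2]>110)).astype(np.uint8)
    m=cv2.morphologyEx(m,cv2.MORPH_CLOSE,np.ones((9,9)))
    n,l,st,_=cv2.connectedComponentsWithStats(m); return (l==1+np.argmax(st[1:,4])).astype(np.uint8)
def boardfit(F,s0):
    D=[(f,cv2.resize(boardmask(f),None,fx=4,fy=4,interpolation=cv2.INTER_LINEAR)) for f in F]
    def fun(q):
        s=(q[0]/100,q[1]/100,q[2]/10); v=[]
        for f,r in D:
            b=poly(f,S2W(s,box3(-.275,.025,-.09,.09,-.001,0)),r.shape)
            t=poly(f,S2W(s,box3(0,.02,-.08,.08,0,.03)),r.shape)
            b[t>0]=0; rr=r.copy(); 
            # ignore sliver beyond strip
            e=poly(f,S2W(s,box3(0,.025,-.09,.09,-.022,.03)),r.shape); b[e>0]=0; rr[e>0]=0
            v.append((b&rr).sum()/(b|rr).sum())
        return -np.mean(v)
    q0=np.array([s0[0]*100,s0[1]*100,s0[2]*10])
    r=minimize(fun,q0,method='Nelder-Mead',options=dict(initial_simplex=q0+np.array([[0,0,0],[1,0,0],[0,1,0],[0,0,.5]]),xatol=.01,fatol=1e-5))
    return r.x[0]/100,r.x[1]/100,r.x[2]/10,-r.fun
E
python3 - <<'E'
from h import *
F=[arm.grab_frame(c) for c in("top","scene")]
for i,f in enumerate(F): cv2.imwrite(f"pics/bm{i}.png",boardmask(f)*255)
for s in(F,F[:1],F[1:]):
    v=boardfit(s,(.67,.195,0)); print(np.round(v,4),np.degrees(v[2]))
    if s is F:
        for i,f in enumerate(F):
            im=f["frame"][:,:,::-1].copy()
            for b in (box3(-.275,.025,-.09,.09,-.0001,0),box3(0,.02,-.08,.08,0,.03)):
                h=cv2.convexHull((proj(f,S2W(v,b))*16).astype(np.int32)); cv2.polylines(im,[h],True,(0,0,255),1,shift=4)
            u,w=(160,90) if i==0 else (330,170)
            cv2.imwrite(f"pics/bo{i}.png",cv2.resize(im[w:w+170,u:u+140],None,fx=3.4,fy=3.4))
E
python3 -c "
import cv2,numpy as np;a=cv2.imread('pics/bo0.png');b=cv2.imread('pics/bo1.png');cv2.imwrite('pics/bo.png',cv2.resize(np.hstack([a,b]),(800,486)))"
```

```text
[ 0.6626  0.1909 -0.0168  0.8044] -0.9629606261002046
[ 0.6609  0.1889 -0.021   0.9771] -1.202794657517539
[ 0.6526  0.1938 -0.0152  0.6533] -0.8699701763829086
```

View pics/bo.png

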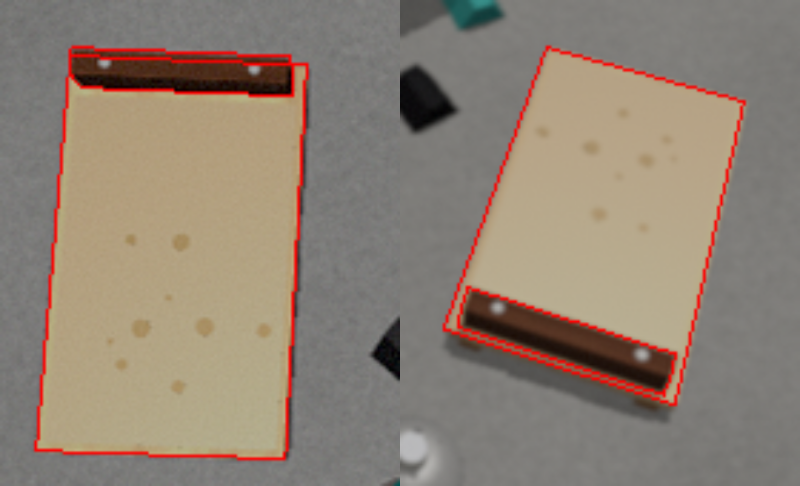

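```bash
cat >> h.py <<'E'
def go(x,y,z,yaw):
    "yaw: wanted world angle (deg) of tool y, mod 180; prints turn then shift in turned tool axes"
    o=arm.get_obs(); Rm=R.from_rotvec(o["ee_rot"]).as_matrix()
    a=np.degrees(np.arctan2(Rm[1,1],Rm[0,1])); d=(yaw-a+90)%180-90
    Rn=R.from_euler('z',d,degrees=True).as_matrix()@Rm
    # tilt error
    w=-np.radians(d)
    dp=np.array([x,y,z])-o["tool_pos"]
    s=Rn.T@dp*1000; s2=Rm.T@dp*1000
    print("t",o["time_s"],"pos",np.round(o["tool_pos"],4),"yaw",round(a,2),"toolz",np.round(Rm[:,2],4),"q6",round(o["qpos"][5],2))
    print("TURN wz total %.3f rad; SHIFT after turn %s mm; before turn %s; F %s grip %.4f"%(w,np.round(s,1),np.round(s2,1),np.round(o["wrist_force"],1),o["grip_width"]))
E
python3 - <<'E'
from h import *
go(.622,-.2605,.20,90-13.6)
E
```

```text
t 1.05 pos [ 0.1606 -0.4998  0.2313] yaw -72.19 toolz [-0.e+00  1.e-04 -1.e+00] q6 1.57
TURN wz total 0.548 rad; SHIFT after turn [ 392.2 -341.1   31.3] mm; before turn [512.5 -86.7  31.3]; F [ 0.  -0.  -0.2] grip 0.0856
```

```bash
python3 -m crank '0 0 0.11 0 0 0 85; 0 0 0.11 0 0 0 85; 0 0 0.11 0 0 0 85; 0 0 0.11 0 0 0 85; 0 0 0.108 0 0 0 85; 0 0 0 28 -24.4 2.2 85; 0 0 0 28 -24.4 2.2 85; 0 0 0 28 -24.4 2.2 85; 0 0 0 28 -24.4 2.2 85; 0 0 0 28 -24.4 2.2 85'
python3 -m crank '0 0 0 28 -24.4 2.2 85; 0 0 0 28 -24.4 2.2 85; 0 0 0 28 -24.4 2.2 85; 0 0 0 28 -24.4 2.2 85; 0 0 0 28 -24.4 2.2 85; 0 0 0 28 -24.4 2.2 85; 0 0 0 28 -24.4 2.2 85; 0 0 0 28 -24.4 2.2 85; 0 0 0 28 -24.4 2.2 85; 0 0 0 0 0 0 85'
cat > w.py <<'E'
from h import *
import sys
def look(n,v0,z,name,cams=("wrist",)):
    obs=[]
    for c in cams:
        f=arm.grab_frame(c); im=f["frame"][:,:,::-1].copy(); T=arm.trace(n,c)
        pt=np.array(v0[:2]); T=[(k,np.linalg.norm(ray(f,k["xy"],z)[:2]-pt)) for k in T]
        T=[k for k in T if k[1]<.04]
        if not T: print(c,"none"); cv2.imwrite(f"pics/{name}_{c}.png",im); continue
        k=min(T,key=lambda k:k[1])[0]; obs.append((f,k["region"]))
        v=fit(n,obs[-1:],v0,z); print(n,c,round(k["p"],2),np.round(v,4))
        h=hullmask(f,n,v[0],v[1],np.radians(v[2]),z)//4
        cv2.polylines(im,[h.astype(np.int32)],True,(0,0,255),1,shift=4); cv2.imwrite(f"pics/{name}_{c}.png",im)
    return obs
E
python3 - <<'E'
from w import *
look("thick",(.622,-.2605,np.radians(-13.5)),.028,"thick1")
go(.622,-.2605,.022,90-13.6)
E
```

```text
time_s: 1.88
tool_pos: [0.3266, -0.4132, 0.2203]
ee_rot: [3.119, -0.373, 0.0]
wrist_force: [0.1, -1.7, -0.2]
grip_width: 0.085
time_s: 2.72
tool_pos: [0.6267, -0.2562, 0.1986]
ee_rot: [-3.119, 0.365, -0.001]
wrist_force: [-0.8, 0.4, -0.3]
grip_width: 0.0849
thick wrist 0.86 [  0.6208  -0.2599 -15.0622   0.9755]
t 2.8167 pos [ 0.6228 -0.2587  0.1994] yaw -103.45 toolz [-1.3e-03  5.0e-04 -1.0e+00] q6 2.98
TURN wz total 0.003 rad; SHIFT after turn [-1.000e-01  2.000e+00  1.774e+02] mm; before turn [-1.000e-01  2.000e+00  1.774e+02]; F [ 0.7  0.5 -0.3] grip 0.0852
```

View pics/thick1_wrist.png

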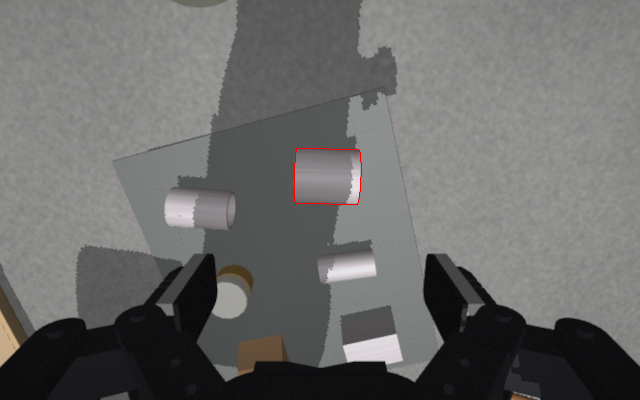

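Thick is at (328,177) in the wrist view and the fit lies on its outline. Joint 6 is near its limit and would not reach the board this way, so I'll make the half turn before gripping.

```bash
python3 -m crank '0 0 -0.12 0 0 0 85; 0 0 -0.12 0 0 0 85; 0 0 -0.12 0 0 0 85; 0 0 -0.12 0 0 0 85; 0 0 -0.12 0 0 0 85; 0 0 -0.12 0 0 0 85; 0 0 -0.12 0 0 0 85; 0 0 -0.12 0 0 0 85; 0 0 -0.12 0 0 0 85; 0 0 -0.12 0 0 0 85'
python3 -m crank '0 0 -0.12 0 0 0 85; 0 0 -0.12 0 0 0 85; 0 0 -0.12 0 0 0 85; 0 0 -0.12 0 0 0 85; 0 0 -0.12 0 0 0 85; 0 0 -0.12 0 0 0 85; 0 0 -0.12 0 0 0 85; 0 0 -0.12 0 0 0 85; 0 0 -0.12 0 0 0 85; 0 0 -0.12 0 0 0 85'
python3 -m crank '0 0 -0.12 0 0 10 85; 0 0 -0.12 0 0 10 85; 0 0 -0.12 0 0 10 85; 0 0 -0.12 0 0 10 85; 0 0 -0.12 0 0 10 85; 0 0 -0.12 0 0 10 85; 0 0 0 0 0 0 85'
python3 - <<'E'
from w import *
look("thick",(.622,-.2605,np.radians(-13.5)),.028,"thick2",("wrist","top"))
go(.6215,-.2600,.022,90-14.7)
E
```

```text
time_s: 3.65
tool_pos: [0.6207, -0.2609, 0.201]
ee_rot: [2.781, 1.461, -0.0]
wrist_force: [-0.1, -0.2, 1.0]
grip_width: 0.0851
time_s: 4.48
tool_pos: [0.6207, -0.2609, 0.201]
ee_rot: [1.471, 2.776, -0.0]
wrist_force: [-0.2, -0.6, 0.2]
grip_width: 0.0853
time_s: 5.07
tool_pos: [0.6198, -0.2604, 0.1389]
ee_rot: [-0.399, -3.113, -0.001]
wrist_force: [-0.4, 0.1, 0.3]
grip_width: 0.0848
thick wrist 0.94 [  0.622   -0.2601 -15.4755   0.9795]
thick top 0.62 [  0.6215  -0.2602 -15.2169   0.9559]
t 5.2667 pos [ 0.6217 -0.2604  0.1415] yaw 74.93 toolz [ 9.e-04 -4.e-04 -1.e+00] q6 -0.13
TURN wz total -0.006 rad; SHIFT after turn [  0.5   0.3 119.5] mm; before turn [  0.5   0.3 119.5]; F [-0.9 -0.6 -0.6] grip 0.0850
```

View pics/thick2_wrist.png

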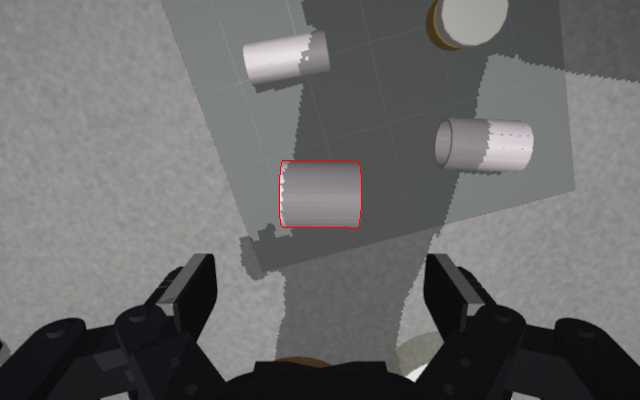

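The fits agree (0.6218, -0.2601), so I descend and grip thick by its ends.

```bash
python3 -m crank '0 0 0 0 0 22 85; 0 0 0 0 0 25 85; 0 0 0 0 0 25 85; 0 0 0 0 0 22 85; 0 0 0 0 0 15 85; 0 0 0 0 0 10 85; 0 0 0 0 0 0 85; 0 0 0 0 0 0 45; 0 0 0 0 0 0 45; 0 0 0 0 0 0 45'
python3 -m crank '0 0 0 0 0 0 45; 0 0 0 0 0 0 45; 0 0 0 0 0 0 45'
python3 - <<'E'
from w import *
f=arm.grab_frame("wrist"); cv2.imwrite("pics/g1.png",f["frame"][:,:,::-1])
go(.6215,-.2600,.022,90-14.7)
E
```

```text
time_s: 6.1
tool_pos: [0.623, -0.2603, 0.0235]
ee_rot: [0.406, 3.112, -0.001]
wrist_force: [1.0, -0.4, 0.2]
grip_width: 0.0551
time_s: 6.35
tool_pos: [0.623, -0.2603, 0.0234]
ee_rot: [0.405, 3.112, -0.001]
wrist_force: [0.3, 0.1, 6.6]
grip_width: 0.0549
t 6.4 pos [ 0.623  -0.2603  0.0234] yaw 75.16 toolz [ 0.003 -0.001 -1.   ] q6 -0.14
TURN wz total -0.002 rad; SHIFT after turn [ 1.6 -0.1  1.4] mm; before turn [ 1.6 -0.1  1.4]; F [0.4 0.3 6.1] grip 0.0551
```

View pics/g1.png

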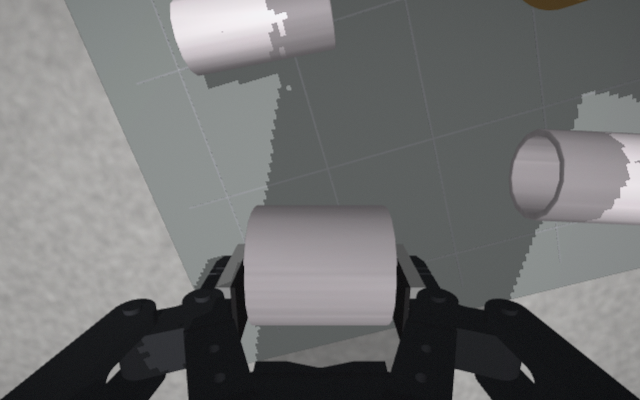

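```bash
python3 -m crank '0 0 0 0 0 -8 45; 0 0 0 0 0 -20 45; 0 0 0 0 0 -30 45; 0 0 0 0 0 -30 45; 0 0 0 0 0 -30 45; 0 0 0 0 0 -10 45; 0 0 -0.12 0 0 0 45; 0 0 -0.12 0 0 0 45; 0 0 0 0 0 0 45'
python3 - <<'E'
from w import *
f=arm.grab_frame("wrist"); cv2.imwrite("pics/g2.png",f["frame"][:,:,::-1])
go(.600,.190,.15,88.9)
E
```

```text
time_s: 7.15
tool_pos: [0.6217, -0.2598, 0.1498]
ee_rot: [0.021, 3.141, 0.0]
wrist_force: [-0.0, 0.5, -0.2]
grip_width: 0.0554
t 7.2 pos [ 0.6216 -0.2598  0.1494] yaw 88.81 toolz [-4.e-04  2.e-04 -1.e+00] q6 -0.38
TURN wz total -0.002 rad; SHIFT after turn [ 30.2 449.3  -0.5] mm; before turn [ 30.9 449.3  -0.5]; F [ 0.4  0.1 -1.9] grip 0.0553
```

View pics/g2.png

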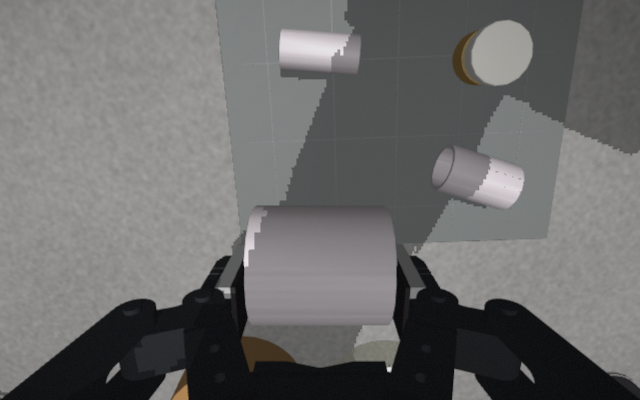

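```bash
python3 -m crank '0 0 0 2.5 25 0 45; 0 0 0 2.5 37 0 45; 0 0 0 2.5 40 0 45; 0 0 0 2.5 40 0 45; 0 0 0 2.5 40 0 45; 0 0 0 2.5 40 0 45; 0 0 0 2.5 40 0 45; 0 0 0 2.5 40 0 45; 0 0 0 2.5 40 0 45; 0 0 0 2.5 40 0 45'
python3 -m crank '0 0 0 2.5 37 0 45; 0 0 0 2.5 30 0 45; 0 0 0 0 0 0 45; 0 0 0 0 0 0 45'
python3 - <<'E'
from w import *
f=arm.grab_frame("wrist"); im=f["frame"][:,:,::-1].copy()
p=arm.get_obs()["tool_pos"]; k=arm.trace("thick","wrist")
v=(.6615,.190,np.radians(-1.1))
for b in (box3(-.275,.025,-.09,.09,-.0001,0),box3(0,.02,-.08,.08,0,.03)):
    h=cv2.convexHull((proj(f,S2W(v,b))*16).astype(np.int32)); cv2.polylines(im,[h],True,(0,0,255),1,shift=4)
if k: print(k[0]["p"],k[0]["xy"],fit("thick",[(f,k[0]["region"])],(p[0],p[1],np.radians(-1.1)),p[2]+.0046))
cv2.imwrite("pics/b1.png",im)
for k in arm.landmark_of("stop","wrist"): print(k, ray(f,k["xy"],.022))
go(.600,.190,.15,88.9)
E
```

```text
time_s: 8.03
tool_pos: [0.6033, 0.1244, 0.1493]
ee_rot: [-0.038, -3.141, 0.0]
wrist_force: [0.8, 0.5, -0.8]
grip_width: 0.0549
time_s: 8.37
tool_pos: [0.5997, 0.1914, 0.1489]
ee_rot: [-0.031, -3.141, 0.0]
wrist_force: [0.1, -0.4, -0.5]
grip_width: 0.0549
0.76 [317.9, 265.6] (np.float64(0.5994610553591834), np.float64(0.19241026011017687), np.float64(-1.2503308644636915), np.float64(0.9812569024824317))
t 8.5167 pos [0.6002 0.1887 0.1493] yaw 88.77 toolz [-6.e-04 -3.e-04 -1.e+00] q6 0.33
TURN wz total -0.002 rad; SHIFT after turn [ 0.2  1.3 -0.7] mm; before turn [ 0.2  1.3 -0.7]; F [ 0.3 -1.3 -0.5] grip 0.0553
```

View pics/b1.png

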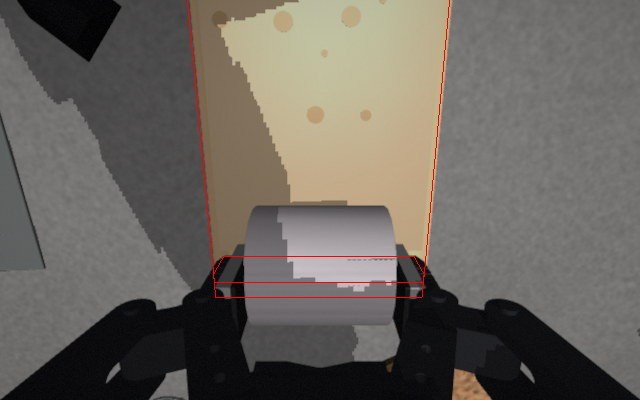

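```bash
python3 -m crank '0 0 0 -12 0.5 15 45; 0 0 0 -12 0.5 20 45; 0 0 0 -12 0 20 45; 0 0 0 0 0 15 45; 0 0 0 0 0 10 45; 0 0 0 0 0 0 45; 0 0 0 0 0 0 45'
python3 - <<'E'
from w import *
go(.6364,.1905,.0428,88.9)
E
```

```text
time_s: 9.1
tool_pos: [0.636, 0.189, 0.0695]
ee_rot: [-0.032, -3.14, 0.0]
wrist_force: [-0.3, 0.2, -0.7]
grip_width: 0.0547
t 9.1 pos [0.636  0.189  0.0695] yaw 88.83 toolz [-1.e-03 -2.e-04 -1.e+00] q6 0.31
TURN wz total -0.001 rad; SHIFT after turn [-0.4  1.5 26.7] mm; before turn [-0.4  1.5 26.7]; F [-0.3  0.2 -0.7] grip 0.0547
```

```bash
python3 -m crank '0 0 0 -0.4 1.5 10 45; 0 0 0 0 0 10 45; 0 0 0 0 0 5 45; 0 0 0 0 0 1 45; 0 0 0 0 0 0 45; 0 0 0 0 0 0 45'
python3 - <<'E'
from w import *
p=arm.get_obs()["tool_pos"]
look("thick",(p[0]-.001,p[1],np.radians(-1.1)),p[2]+.0046,"pl1",("wrist","top","scene"))
go(.6364,.1905,.0428,88.9)
E
```

```text
time_s: 9.6
tool_pos: [0.6368, 0.1915, 0.0436]
ee_rot: [0.029, 3.141, 0.0]
wrist_force: [-0.1, 0.6, -1.2]
grip_width: 0.0548
thick wrist 0.7 [ 0.6364  0.1924 -1.2907  0.9764]
thick top 0.67 [ 0.6256  0.1968 28.4728  0.1175]
thick scene 0.96 [ 0.6347  0.1936 -0.344   0.8163]
t 9.9 pos [0.6369 0.1915 0.0437] yaw 88.92 toolz [ 3.e-04  2.e-04 -1.e+00] q6 0.31
TURN wz total 0.000 rad; SHIFT after turn [ 0.4 -1.   0.9] mm; before turn [ 0.4 -1.   0.9]; F [ 0.   0.2 -1.3] grip 0.0550
```

View pics/pl1_wrist.png

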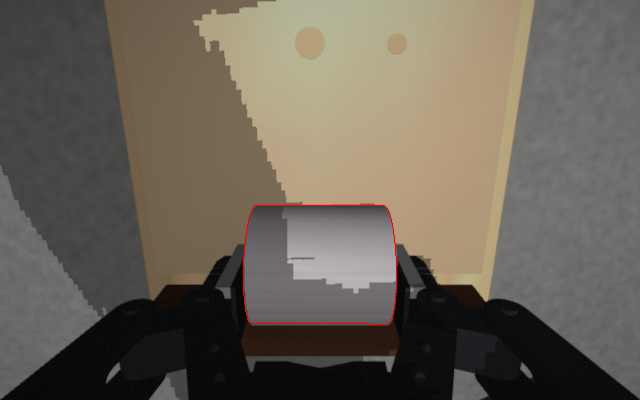

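```bash
python3 -m crank '0 0 0 0 0 0.5 45; 0 0 0 0 0 0 45; 0 0 0 0 0 0 45'; python3 -m crank '0 0 0 0 0 0.4 45; 0 0 0 0 0 0 45; 0 0 0 0 0 0 45';python3 -m crank '0 0 0 -0.5 0 0 45; 0 0 0 -0.5 0 0 45; 0 0 0 0 0 0 45'
```

```text
time_s: 10.15
tool_pos: [0.6367, 0.1914, 0.043]
ee_rot: [-0.03, -3.141, -0.0]
wrist_force: [-0.1, -0.6, -0.4]
grip_width: 0.0549
time_s: 10.4
tool_pos: [0.6367, 0.1914, 0.0426]
ee_rot: [-0.03, -3.141, -0.0]
wrist_force: [0.7, -0.1, -0.8]
grip_width: 0.0545
time_s: 10.65
tool_pos: [0.6373, 0.1914, 0.0425]
ee_rot: [-0.029, -3.14, -0.0]
wrist_force: [-3.6, 0.2, 0.5]
grip_width: 0.0552
```

Thick touches the strip at a TCP x of 0.637. Now I let it down the last bit.

```bash
python3 -m crank '0 0 0 0.2 0 0.3 45; 0 0 0 0 0 0 45; 0 0 0 0 0 0 45'; python3 -m crank '0 0 0 0 0 0.3 45; 0 0 0 0 0 0 45; 0 0 0 0 0 0 45'
```

```text
time_s: 10.9
tool_pos: [0.6373, 0.1914, 0.0424]
ee_rot: [-0.029, -3.141, -0.0]
wrist_force: [-3.7, -0.2, 1.6]
grip_width: 0.0547
time_s: 11.15
tool_pos: [0.6373, 0.1914, 0.0424]
ee_rot: [-0.029, -3.141, -0.0]
wrist_force: [-5.3, -0.3, 4.8]
grip_width: 0.0548
```

```bash
python3 -m crank '0 0 0 0.3 0 -0.3 45; 0 0 0 0 0 0 60; 0 0 0 0 0 0 75; 0 0 0 0 0 0 75; 0 0 0 0 0 0 75; 0 0 0 0 0 -10 75; 0 0 0 0 0 -25 75; 0 0 0 0 0 -35 75; 0 0 0 0 0 -25 80; 0 0 0 0 0 0 85'
python3 - <<'E'
from w import *
look("thick",(.6366,.192,np.radians(-1.1)),.047,"pl2",("wrist","top","scene"))
go(.6175,-.138,.14,90-17)
E
```

```text
time_s: 11.98
tool_pos: [0.64, 0.1922, 0.1442]
ee_rot: [0.029, 3.133, 0.004]
wrist_force: [-0.0, -0.3, -0.7]
grip_width: 0.0848
thick wrist 0.66 [ 0.637   0.1923 -1.1652  0.9911]
thick top 0.58 [ 0.6337  0.1806 36.7889  0.597 ]
thick scene 0.91 [ 0.6343  0.1935 -2.9846  0.8489]
t 12.2833 pos [0.6365 0.1912 0.1361] yaw 88.92 toolz [-2.1e-03 -5.0e-04 -1.0e+00] q6 0.31
TURN wz total 0.278 rad; SHIFT after turn [ -78.1 -320.3   -3.9] mm; before turn [  12.8 -329.5   -3.7]; F [ 0.4 -0.8  0.1] grip 0.0851
```

View pics/pl2_wrist.png

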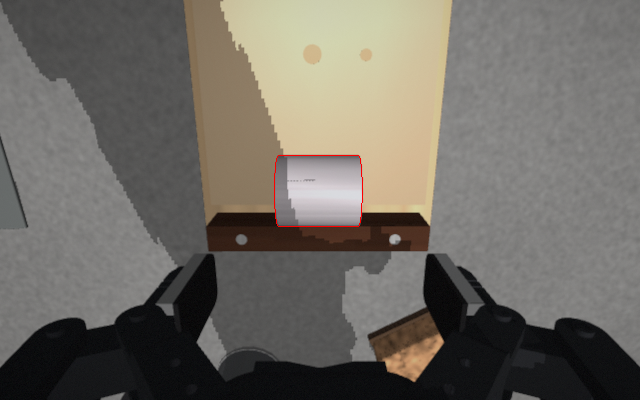

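Thick lies snug against the strip and centred, at (318,190) in the wrist view. On to middle.

```bash
python3 -m crank '0 0 0 1.3 -25 0 85; 0 0 0 1.3 -38 0 85; 0 0 0 1.3 -40 0 85; 0 0 0 1.3 -40 0 85; 0 0 0 1.3 -40 0 85; 0 0 0 1.3 -40 0 85; 0 0 0 1.3 -40 0 85; 0 0 0 1.3 -38 0 85; 0 0 0 1.3 -28 0 85; 0 0 0.1 0 0 0 85'
python3 -m crank '0 0 0.09 0 0 0 85; 0 0 0.088 0 0 0 85; 0 0 0 0 0 0 85; 0 0 0 0 0 0 85'
python3 - <<'E'
from w import *
look("middle",(.6175,-.138,np.radians(-17)),.022,"m1",("wrist","top"))
go(.6175,-.138,.014,90-17)
E
```

```text
time_s: 13.12
tool_pos: [0.6182, -0.1425, 0.1361]
ee_rot: [-0.19, -3.134, 0.002]
wrist_force: [0.1, 0.8, -0.0]
grip_width: 0.0852
time_s: 13.45
tool_pos: [0.6189, -0.1373, 0.1364]
ee_rot: [-0.46, -3.106, -0.0]
wrist_force: [0.2, -0.1, 0.4]
grip_width: 0.0853
middle wrist 0.74 [  0.6171  -0.1374 -17.2604   0.977 ]
top none
t 13.65 pos [ 0.6193 -0.137   0.1371] yaw 73.12 toolz [-4.e-04  2.e-04 -1.e+00] q6 0.08
TURN wz total 0.002 rad; SHIFT after turn [  1.4  -1.4 123.1] mm; before turn [  1.4  -1.4 123.1]; F [-0.2  0.3  0. ] grip 0.0849
```

View pics/m1_wrist.png

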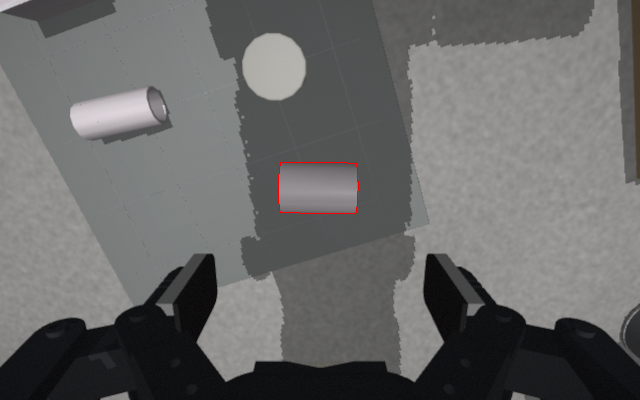

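```bash
python3 -m crank '0 0 0 1.7 -1.2 20 85; 0 0 0 0 0 25 85; 0 0 0 0 0 25 85; 0 0 0 0 0 25 85; 0 0 0 0 0 18 85; 0 0 0 0 0 9 85; 0 0 0 0 0 0 85; 0 0 0 0 0 0 85; 0 0 0 0 0 0 85'
python3 - <<'E'
from w import *
go(.6172,-.1376,.014,90-17.1)
E
```

```text
time_s: 14.4
tool_pos: [0.6183, -0.1381, 0.0166]
ee_rot: [0.464, 3.105, -0.0]
wrist_force: [0.3, 0.2, 0.1]
grip_width: 0.085
t 14.4 pos [ 0.6183 -0.1381  0.0166] yaw 73.02 toolz [ 1.8e-03 -3.0e-04 -1.0e+00] q6 0.08
TURN wz total 0.002 rad; SHIFT after turn [1.2 0.1 2.6] mm; before turn [1.2 0.1 2.6]; F [0.3 0.2 0.1] grip 0.0850
```

```bash
python3 -m crank '0 0 0 1.2 0 2.6 85; 0 0 0 0 0 0 45; 0 0 0 0 0 0 45; 0 0 0 0 0 0 45; 0 0 0 0 0 0 45; 0 0 0 0 0 0 45; 0 0 0 0 0 0 45'
python3 -m crank '0 0 0 0 0 -8 45; 0 0 0 0 0 -20 45; 0 0 0 0 0 -30 45; 0 0 0 0 0 -30 45; 0 0 0 0 0 -30 45; 0 0 0 0 0 -10 45; 0 0 -0.12 0 0 0 45; 0 0 -0.12 0 0 0 45; 0 0 -0.038 0 0 0 45; 0 0 0 0 0 0 45'
python3 - <<'E'
from w import *
p=arm.get_obs()["tool_pos"]
look("middle",(p[0]-.001,p[1],np.radians(-1.1)),p[2]+.007,"m2",("wrist",))
go(.590,.192,.14,88.85)
E
```

```text
time_s: 14.98
tool_pos: [0.6168, -0.1377, 0.0136]
ee_rot: [0.464, 3.106, 0.0]
wrist_force: [-0.3, 0.3, 6.5]
grip_width: 0.0552
time_s: 15.82
tool_pos: [0.6159, -0.1376, 0.1406]
ee_rot: [-0.027, -3.141, -0.0]
wrist_force: [0.3, 0.3, -0.3]
grip_width: 0.0548
middle wrist 0.89 [ 0.6178 -0.1366 -1.4654  0.9857]
t 15.9167 pos [ 0.616  -0.1376  0.1404] yaw 88.81 toolz [-6.e-04  2.e-04 -1.e+00] q6 -0.2
TURN wz total -0.001 rad; SHIFT after turn [ 32.6 329.    0.5] mm; before turn [ 32.8 329.    0.5]; F [ 1.1 -0.5 -0.4] grip 0.0546
```

View pics/m2_wrist.png

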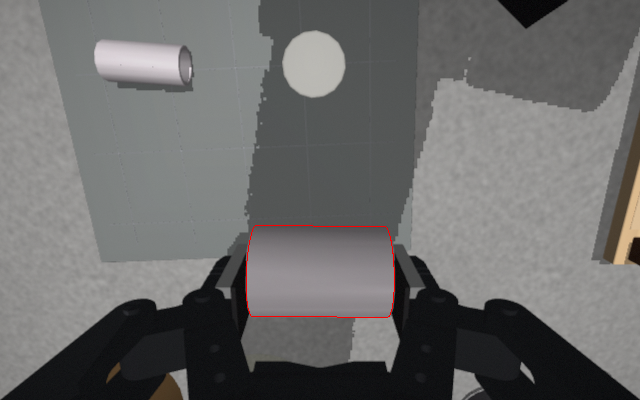

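```bash
python3 -m crank '0 0 0 3 20 0 45; 0 0 0 3 32 0 45; 0 0 0 3 38 0 45; 0 0 0 3 39 0 45; 0 0 0 3 39 0 45; 0 0 0 3 39 0 45; 0 0 0 3 38 0 45; 0 0 0 3 34 0 45; 0 0 0 3 28 0 45; 0 0 0 4 22 0 45'
python3 -m crank '0 0 0 2 0 20 45; 0 0 0 2 0 25 45; 0 0 0 0 0 20 45; 0 0 0 0 0 15 45; 0 0 0 0 0 0 45; 0 0 0 0 0 0 45'
python3 - <<'E'
from w import *
go(.587,.1922,.0336,88.85)
E
```

```text
time_s: 16.75
tool_pos: [0.591, 0.1945, 0.1405]
ee_rot: [-0.03, -3.141, -0.001]
wrist_force: [0.4, -0.3, -0.3]
grip_width: 0.0547
time_s: 17.25
tool_pos: [0.5868, 0.1918, 0.0602]
ee_rot: [-0.031, -3.14, 0.001]
wrist_force: [-0.1, 0.7, -0.4]
grip_width: 0.0552
t 17.25 pos [0.5868 0.1918 0.0602] yaw 88.86 toolz [-1.9e-03 -5.0e-04 -1.0e+00] q6 0.34
TURN wz total 0.000 rad; SHIFT after turn [-0.3  0.4 26.6] mm; before turn [-0.3  0.4 26.6]; F [-0.1  0.7 -0.4] grip 0.0552
```

```bash
python3 -m crank '0 0 0 0 0.4 10 45; 0 0 0 0 0 10 45; 0 0 0 0 0 5 45; 0 0 0 0 0 0.8 45; 0 0 0 0 0 0 45; 0 0 0 0 0 0 45'
python3 - <<'E'
from w import *
f=arm.grab_frame("wrist"); cv2.imwrite("pics/m3.png",f["frame"][:,:,::-1])
go(.5875,.1922,.0333,88.85)
E
```

```text
time_s: 17.75
tool_pos: [0.5876, 0.1924, 0.0352]
ee_rot: [0.03, 3.141, 0.0]
wrist_force: [-0.8, -0.6, -1.5]
grip_width: 0.0554
t 17.8 pos [0.5877 0.1925 0.0353] yaw 88.92 toolz [ 5.e-04  3.e-04 -1.e+00] q6 0.34
TURN wz total 0.001 rad; SHIFT after turn [ 0.2 -0.3  2. ] mm; before turn [ 0.2 -0.3  2. ]; F [-0.3 -0.7 -1.1] grip 0.0555
```

View pics/m3.png

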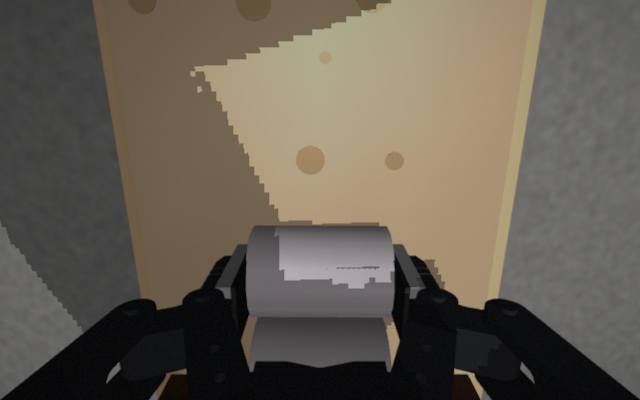

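```bash
python3 -m crank '0 0 0 0 0 1 45; 0 0 0 0 0 1 45; 0 0 0 0 0 0 45; 0 0 0 0 0 0 45';  python3 -m crank '0 0 0 -1 0 0 45; 0 0 0 -1 0 0 45; 0 0 0 0 0 0 45; 0 0 0 0 0 0 45'; python3 -m crank '0 0 0 -0.6 0 0 45;  0 0 0 0 0 0 45; 0 0 0 0 0 0 45'
```

```text
time_s: 18.13
tool_pos: [0.5874, 0.1924, 0.033]
ee_rot: [0.03, 3.141, 0.0]
wrist_force: [0.2, -0.7, -1.2]
grip_width: 0.0547
time_s: 18.47
tool_pos: [0.5895, 0.1924, 0.033]
ee_rot: [0.03, 3.141, 0.0]
wrist_force: [-0.3, 0.3, -1.4]
grip_width: 0.0547
time_s: 18.72
tool_pos: [0.59, 0.1923, 0.0329]
ee_rot: [-0.03, -3.141, -0.0]
wrist_force: [-0.9, 0.2, -1.1]
grip_width: 0.055
```

```bash
python3 -m crank '0 0 0 -0.6 0 0 45;  0 0 0 0 0 0 45; 0 0 0 0 0 0 45'; python3 -m crank '0 0 0 -0.5 0 0 45;  0 0 0 0 0 0 45; 0 0 0 0 0 0 45'
```

```text
time_s: 18.97
tool_pos: [0.5906, 0.1923, 0.033]
ee_rot: [0.03, 3.141, 0.0]
wrist_force: [0.0, -0.0, -0.8]
grip_width: 0.055
time_s: 19.22
tool_pos: [0.5911, 0.1923, 0.0329]
ee_rot: [-0.029, -3.141, -0.0]
wrist_force: [-0.5, 0.1, -0.9]
grip_width: 0.0552
```

```bash
python3 -m crank '0 0 0 -0.5 0 0 45;  0 0 0 0 0 0 45; 0 0 0 0 0 0 45'; python3 -m crank '0 0 0 -0.4 0 0 45;  0 0 0 0 0 0 45; 0 0 0 0 0 0 45'
```

```text
time_s: 19.47
tool_pos: [0.5916, 0.1923, 0.0329]
ee_rot: [-0.03, -3.141, -0.0]
wrist_force: [-0.7, 1.0, -1.9]
grip_width: 0.055
time_s: 19.72
tool_pos: [0.592, 0.1923, 0.0329]
ee_rot: [0.03, 3.141, 0.0]
wrist_force: [-0.3, 0.4, -0.8]
grip_width: 0.0549
```

Run:
```python
from w import *
f=arm.grab_frame("wrist"); cv2.imwrite("pics/m4.png",cv2.resize(f["frame"][200:380,200:440,::-1],None,fx=3,fy=3))
```

```text
(no output)
```

View pics/m4.png

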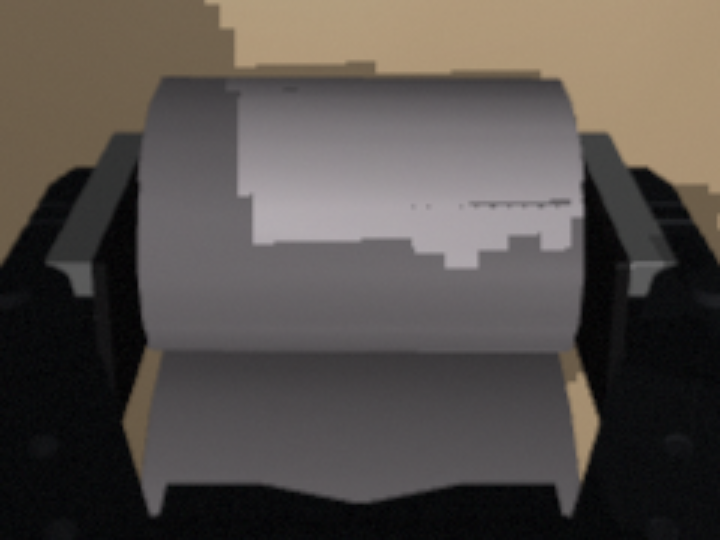

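```bash
python3 -m crank '0 0 0 -0.5 0 0 45;  0 0 0 0 0 0 45; 0 0 0 0 0 0 45'; python3 -m crank '0 0 0 -0.5 0 0 45;  0 0 0 0 0 0 45; 0 0 0 0 0 0 45'
```

```text
time_s: 20.02
tool_pos: [0.5923, 0.1923, 0.0329]
ee_rot: [-0.029, -3.141, -0.0]
wrist_force: [-1.0, 0.2, -0.9]
grip_width: 0.0549
time_s: 20.27
tool_pos: [0.5923, 0.1923, 0.0327]
ee_rot: [-0.029, -3.14, -0.0]
wrist_force: [-5.1, 0.3, 0.2]
grip_width: 0.0551
```

```bash
python3 -m crank '0 0 0 0.5 0 0.4 45; 0 0 0 0 0 0 45; 0 0 0 0 0 0 45'; python3 -m crank '0 0 0 0 0 0.3 45; 0 0 0 0 0 0 45; 0 0 0 0 0 0 45'
```

```text
time_s: 20.52
tool_pos: [0.5924, 0.1923, 0.0326]
ee_rot: [-0.029, -3.141, -0.0]
wrist_force: [-4.1, 0.6, 2.3]
grip_width: 0.0552
time_s: 20.77
tool_pos: [0.5924, 0.1923, 0.0326]
ee_rot: [-0.03, -3.141, -0.0]
wrist_force: [-4.8, -0.4, 5.5]
grip_width: 0.0548
```

```bash
python3 -m crank '0 0 0 0.5 0 -0.3 45; 0 0 0 0 0 0 60; 0 0 0 0 0 0 75; 0 0 0 0 0 0 75; 0 0 0 0 0 0 75; 0 0 0 0 0 -10 75; 0 0 0 0 0 -25 75; 0 0 0 0 0 -35 75; 0 0 0 0 0 -30 80; 0 0 0 0 0 0 85'
python3 - <<'E'
from w import *
look("middle",(.593,.193,np.radians(-1.1)),.041,"m5",("wrist",))
look("thick",(.637,.192,np.radians(-1.1)),.047,"m6",("wrist",))
go(.524,-.2575,.135,90-2.5)
E
```

```text
time_s: 21.6
tool_pos: [0.5951, 0.1933, 0.1397]
ee_rot: [0.029, 3.132, 0.005]
wrist_force: [-0.2, -0.2, -0.1]
grip_width: 0.085
wrist none
thick wrist 0.88 [ 0.6371  0.1927 -0.7588  0.9669]
t 21.8 pos [0.5916 0.1922 0.1322] yaw 88.92 toolz [-6.e-04 -1.e-04 -1.e+00] q6 0.33
TURN wz total 0.025 rad; SHIFT after turn [  48.  -452.2   -2.7] mm; before turn [  59.2 -450.9   -2.7]; F [-0.4  0.2  0.1] grip 0.0846
```

View pics/m5_wrist.png

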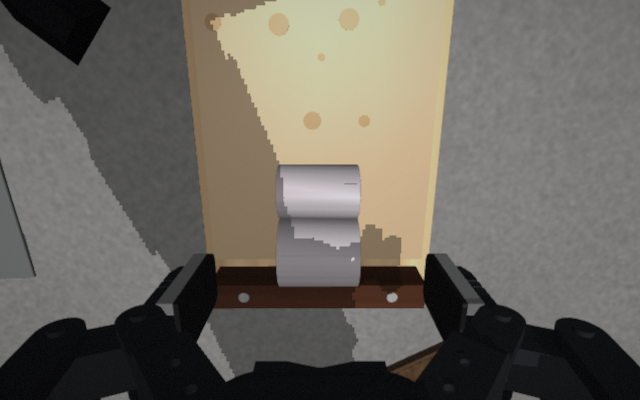

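Middle lies snug against thick, at (318,191). On to thin.

```bash
python3 -m crank '0 0 0 5 -25 0 85; 0 0 0 5 -38 0 85; 0 0 0 5 -40 0 85; 0 0 0 5 -40 0 85; 0 0 0 5 -40 0 85; 0 0 0 5 -40 0 85; 0 0 0 5 -40 0 85; 0 0 0 5 -40 0 85; 0 0 0 5 -40 0 85; 0 0 0 5 -40 0 85'
python3 -m crank '0 0 0.01 5 -38 0 85; 0 0 0.01 4 -30 0 85; 0 0 0 0 0 0 85; 0 0 0 0 0 0 85; 0 0 0 0 0 0 85'
python3 - <<'E'
from w import *
look("thin",(.524,-.2575,np.radians(-2.5)),.017,"t1",("wrist","top"))
go(.5241,-.2575,.006,90-2.5)
E
```

```text
time_s: 22.63
tool_pos: [0.5334, -0.1913, 0.1313]
ee_rot: [-0.029, -3.139, -0.001]
wrist_force: [1.3, -0.6, -0.4]
grip_width: 0.0851
time_s: 23.05
tool_pos: [0.5236, -0.257, 0.1314]
ee_rot: [-0.062, -3.139, -0.002]
wrist_force: [-0.3, 0.5, 0.5]
grip_width: 0.0847
thin wrist 0.86 [ 0.524  -0.2578 -4.9836  0.9689]
thin top 0.65 [ 0.5233 -0.2579 -4.9959  0.9164]
t 23.25 pos [ 0.5244 -0.2562  0.1323] yaw 87.88 toolz [-4.e-04  4.e-04 -1.e+00] q6 -0.42
TURN wz total 0.007 rad; SHIFT after turn [  0.2  -1.4 126.3] mm; before turn [  0.2  -1.4 126.3]; F [-0.4  0.1  0.3] grip 0.0846
```

View pics/t1_wrist.png

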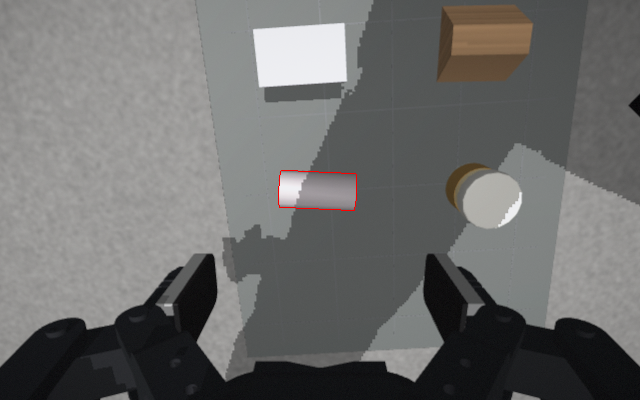

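```bash
python3 -m crank '0 0 0.05 0 0 0 85; 0 0 0 0.3 -1.5 20 85; 0 0 0 0 0 25 85; 0 0 0 0 0 25 85; 0 0 0 0 0 25 85; 0 0 0 0 0 18 85; 0 0 0 0 0 8 85; 0 0 0 0 0 0 85; 0 0 0 0 0 0 85; 0 0 0 0 0 0 85'
python3 - <<'E'
from w import *
go(.5238,-.2578,.006,90-5)
E
```

```text
time_s: 24.08
tool_pos: [0.5248, -0.259, 0.0128]
ee_rot: [0.139, 3.137, -0.001]
wrist_force: [-0.2, 0.4, -0.0]
grip_width: 0.085
t 24.0833 pos [ 0.5248 -0.259   0.0128] yaw 84.94 toolz [ 1.7e-03 -8.0e-04 -1.0e+00] q6 -0.37
TURN wz total -0.001 rad; SHIFT after turn [1.1 1.2 6.8] mm; before turn [1.1 1.2 6.8]; F [-0.2  0.4 -0. ] grip 0.0850
```

```bash
python3 -m crank '0 0 0 1.1 1.2 6.3 85; 0 0 0 0 0 0 85; 0 0 0 0 0 0 45; 0 0 0 0 0 0 45; 0 0 0 0 0 0 45; 0 0 0 0 0 0 45; 0 0 0 0 0 0 45; 0 0 0 0 0 0 45'
python3 -m crank '0 0 0 0 0 -8 45; 0 0 0 0 0 -20 45; 0 0 0 0 0 -30 45; 0 0 0 0 0 -30 45; 0 0 0 0 0 -30 45; 0 0 0 0 0 -10 45; 0 0 -0.068 0 0 0 45; 0 0 0 0 0 0 45; 0 0 0 0 0 0 45'
python3 - <<'E'
from w import *
p=arm.get_obs()["tool_pos"]
look("thin",(p[0],p[1],np.radians(-1.1)),p[2]+.0105,"t2",("wrist",))
go(.554,.193,.13,88.85)
E
```

```text
time_s: 24.75
tool_pos: [0.5232, -0.2577, 0.0059]
ee_rot: [0.139, 3.138, -0.0]
wrist_force: [-0.3, 0.7, 5.9]
grip_width: 0.0547
time_s: 25.5
tool_pos: [0.5225, -0.2575, 0.133]
ee_rot: [-0.035, -3.141, -0.0]
wrist_force: [-0.3, -1.0, -1.1]
grip_width: 0.055
thin wrist 0.84 [ 0.5247 -0.2567 -1.3238  0.977 ]
t 25.6 pos [ 0.5223 -0.2574  0.1324] yaw 88.71 toolz [-1.4e-03  7.0e-04 -1.0e+00] q6 -0.44
TURN wz total -0.002 rad; SHIFT after turn [-22.6 451.    2.7] mm; before turn [-21.5 451.    2.7]; F [ 1.3 -0.1 -0.4] grip 0.0551
```

View pics/t2_wrist.png

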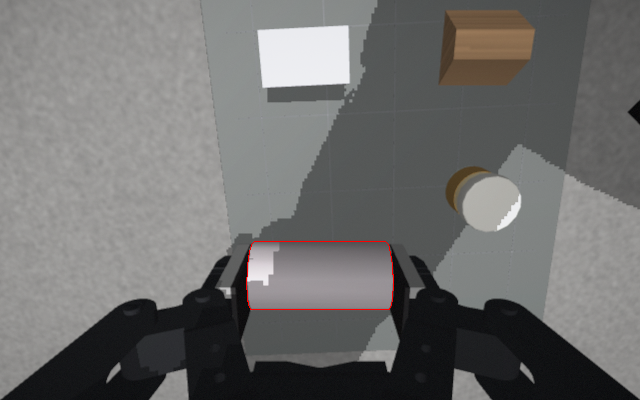

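```bash
python3 -m crank '0 0 0 -1.8 20 0 45; 0 0 0 -1.8 33 0 45; 0 0 0 -1.8 40 0 45; 0 0 0 -1.8 40 0 45; 0 0 0 -1.8 40 0 45; 0 0 0 -1.8 40 0 45; 0 0 0 -1.8 40 0 45; 0 0 0 -1.8 40 0 45; 0 0 0 -1.8 40 0 45; 0 0 0 -1.8 40 0 45'
python3 -m crank '0 0 0 -1.8 36 0 45; 0 0 0 -1.8 26 0 45; 0 0 0 0 16 10 45; 0 0 0 0 0 20 45; 0 0 0 0 0 25 45; 0 0 0 0 0 15 45; 0 0 0 0 0 0 45; 0 0 0 0 0 0 45'
python3 - <<'E'
from w import *
f=arm.grab_frame("wrist"); cv2.imwrite("pics/t3.png",f["frame"][:,:,::-1])
go(.554,.193,.0255,88.85)
E
```

```text
time_s: 26.43
tool_pos: [0.5479, 0.1168, 0.1326]
ee_rot: [-0.035, -3.14, 0.0]
wrist_force: [1.2, -0.3, 0.2]
grip_width: 0.0545
time_s: 27.1
tool_pos: [0.5529, 0.1925, 0.0622]
ee_rot: [-0.034, -3.139, 0.001]
wrist_force: [-0.2, -0.3, 0.2]
grip_width: 0.0548
t 27.15 pos [0.5538 0.1928 0.0634] yaw 88.77 toolz [-6.e-04 -1.e-04 -1.e+00] q6 0.36
TURN wz total -0.001 rad; SHIFT after turn [-0.2  0.2 37.9] mm; before turn [-0.2  0.2 37.9]; F [-0.2  0.2 -1.1] grip 0.0552
```

View pics/t3.png

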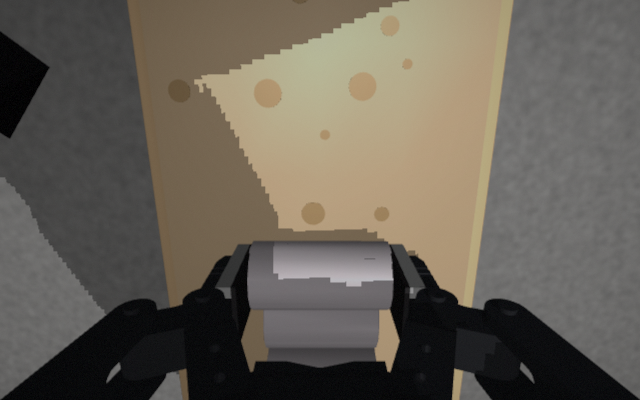

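```bash
python3 -m crank '0 0 0 0 0 12 45; 0 0 0 0 0 12 45; 0 0 0 0 0 8 45; 0 0 0 0 0 4 45; 0 0 0 0 0 1 45; 0 0 0 0 0 0 45; 0 0 0 0 0 0 45'
python3 -m crank '0 0 0 -1 0 0 45; 0 0 0 -1 0 0 45; 0 0 0 -1 0 0 45; 0 0 0 0 0 0 45; 0 0 0 0 0 0 45'
```

```text
time_s: 27.73
tool_pos: [0.5542, 0.1929, 0.0269]
ee_rot: [0.033, 3.141, 0.001]
wrist_force: [-0.0, 0.0, -1.1]
grip_width: 0.055
time_s: 28.15
tool_pos: [0.5569, 0.1928, 0.0263]
ee_rot: [0.033, 3.141, 0.0]
wrist_force: [-0.8, 0.4, -0.8]
grip_width: 0.0545
```

```bash
python3 -m crank '0 0 0 -0.8 0 1 45; 0 0 0 -0.8 0 0 45; 0 0 0 0 0 0 45; 0 0 0 0 0 0 45'
python3 -m crank '0 0 0 -0.5 0 0 45;  0 0 0 0 0 0 45; 0 0 0 0 0 0 45';python3 -m crank '0 0 0 -0.5 0 0 45;  0 0 0 0 0 0 45; 0 0 0 0 0 0 45'
```

```text
time_s: 28.48
tool_pos: [0.5584, 0.1927, 0.0252]
ee_rot: [-0.033, -3.141, -0.0]
wrist_force: [-0.3, 0.2, 0.1]
grip_width: 0.0548
time_s: 28.73
tool_pos: [0.5589, 0.1927, 0.0252]
ee_rot: [-0.033, -3.141, -0.0]
wrist_force: [-0.2, 0.1, -0.7]
grip_width: 0.0548
time_s: 28.98
tool_pos: [0.5593, 0.1927, 0.0252]
ee_rot: [-0.033, -3.141, -0.0]
wrist_force: [-1.4, 0.1, -0.9]
grip_width: 0.0549
```

```bash
python3 -m crank '0 0 0 -0.4 0 0 45;  0 0 0 0 0 0 45; 0 0 0 0 0 0 45';python3 -m crank '0 0 0 -0.4 0 0 45;  0 0 0 0 0 0 45; 0 0 0 0 0 0 45'
```

```text
time_s: 29.23
tool_pos: [0.5593, 0.1927, 0.0251]
ee_rot: [-0.033, -3.141, -0.0]
wrist_force: [-3.2, 1.1, -0.0]
grip_width: 0.0549
time_s: 29.48
tool_pos: [0.5594, 0.1927, 0.0251]
ee_rot: [-0.032, -3.14, -0.0]
wrist_force: [-6.4, 0.3, 1.4]
grip_width: 0.0546
```

Thin touches middle at a TCP x of 0.5593. I lower it the last bit and release.

```bash
python3 -m crank '0 0 0 0.6 0 0.3 45; 0 0 0 0 0 0 45; 0 0 0 0 0 0 45'; python3 -m crank '0 0 0 0 0 0.3 45; 0 0 0 0 0 0 45; 0 0 0 0 0 0 45'
```

```text
time_s: 29.73
tool_pos: [0.5594, 0.1927, 0.0249]
ee_rot: [-0.033, -3.141, -0.0]
wrist_force: [-3.9, 0.2, 2.0]
grip_width: 0.0547
time_s: 29.98
tool_pos: [0.5594, 0.1927, 0.0249]
ee_rot: [-0.033, -3.141, -0.0]
wrist_force: [-5.5, 0.3, 5.2]
grip_width: 0.0548
```

```bash
python3 -m crank '0 0 0 0.5 0 -0.3 45; 0 0 0 0 0 0 60; 0 0 0 0 0 0 75; 0 0 0 0 0 0 75; 0 0 0 0 0 0 75; 0 0 0 0 0 -10 75; 0 0 0 0 0 -25 75; 0 0 0 0 0 -35 75; 0 0 0 0 0 -35 80; 0 0 0 0 0 0 85'
python3 - <<'E'
from w import *
look("thin",(.561,.1935,np.radians(-1.1)),.036,"t5",("wrist",))
look("middle",(.593,.193,np.radians(-1.1)),.041,"t6",("wrist",))
look("chock",(.425,-.142,0),.016,"c0",("top","scene"))
go(.425,-.142,.135,90)
E
```

```text
time_s: 30.82
tool_pos: [0.5624, 0.1938, 0.1375]
ee_rot: [0.033, 3.132, 0.005]
wrist_force: [0.5, 0.5, -0.5]
grip_width: 0.085
thin wrist 0.62 [ 0.5599  0.1935 -1.1169  0.9832]
middle wrist 0.57 [ 0.593   0.193  -1.5737  0.9836]
chock top 0.86 [ 0.4266 -0.1439 -1.4914  0.9466]
chock scene 0.81 [ 0.4268 -0.1417  2.5628  0.9002]
t 31.2167 pos [0.5585 0.1925 0.1288] yaw 88.81 toolz [-2.e-03 -6.e-04 -1.e+00] q6 0.35
TURN wz total -0.021 rad; SHIFT after turn [ 133.5 -334.5   -5.7] mm; before turn [ 126.5 -337.2   -5.7]; F [ 0.7 -1.   0.4] grip 0.0852
```

View pics/t5_wrist.png

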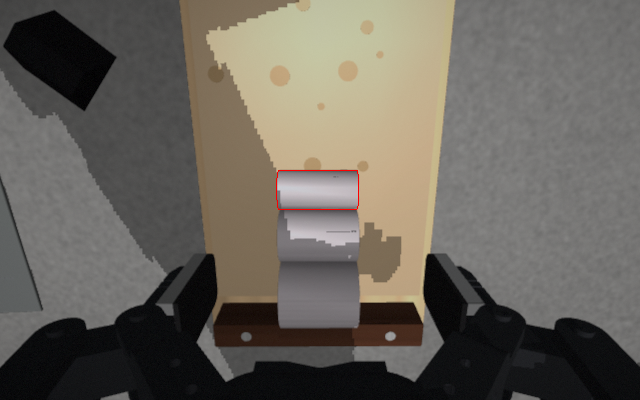

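The row is snug: thin (318,189), middle (318,236), thick (318,295). Now the brown chock.

```bash
python3 -m crank '0 0 0 12 -25 0 85; 0 0 0 13 -35 0 85; 0 0 0 14 -38 0 85; 0 0 0 14 -38 0 85; 0 0 0 14 -38 0 85; 0 0 0 14 -38 0 85; 0 0 0 13 -38 0 85; 0 0 0 13 -37 0 85; 0 0 0 11 -30 0 85; 0 0 0 9 -20 0 85'
python3 -m crank '0 0 0 0 0 0 85; 0 0 0 0 0 0 85; 0 0 0 0 0 0 85'
python3 - <<'E'
from w import *
look("chock",(.4265,-.1425,0),.016,"c1",("wrist","top"))
go(.426,-.1425,.006,90)
E
```

```text
time_s: 32.05
tool_pos: [0.4236, -0.1438, 0.1295]
ee_rot: [-0.035, -3.14, 0.0]
wrist_force: [0.0, -0.3, 0.4]
grip_width: 0.085
time_s: 32.3
tool_pos: [0.4251, -0.1414, 0.1296]
ee_rot: [-0.034, -3.141, -0.001]
wrist_force: [0.5, -0.4, 0.5]
grip_width: 0.0852
chock wrist 0.7 [ 0.4247 -0.1425 -1.7571  0.9831]
chock top 0.8 [ 0.4169 -0.138  19.4459  0.4233]
t 32.5 pos [ 0.4254 -0.1407  0.1298] yaw 88.9 toolz [-3.e-04  3.e-04 -1.e+00] q6 -0.3
TURN wz total -0.019 rad; SHIFT after turn [ -0.6  -1.8 123.8] mm; before turn [ -0.6  -1.8 123.8]; F [0.4 0.8 0.5] grip 0.0849
```

View pics/c1_wrist.png

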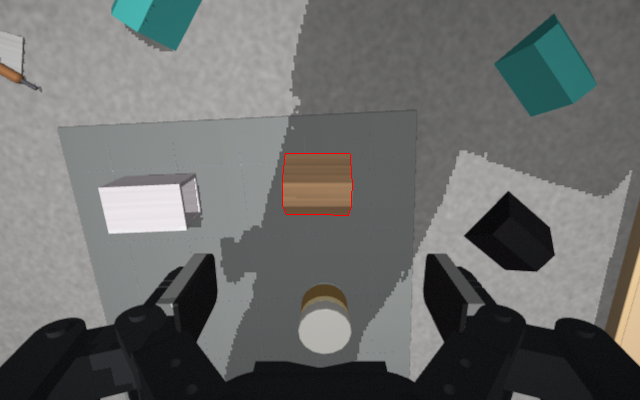

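The wrist view shows the brown chock at (317,184), long side along the jaw axis. The turquoise and black ones lie off the mat, so the choice is confirmed.

```bash
python3 -m crank '0 0 0 0.2 -2 20 85; 0 0 0 0 0 25 85; 0 0 0 0 0 25 85; 0 0 0 0 0 25 85; 0 0 0 0 0 18 85; 0 0 0 0 0 8 85; 0 0 0 0 0 0 85; 0 0 0 0 0 0 85; 0 0 0 0 0 0 85'
python3 - <<'E'
from w import *
go(.4252,-.1426,.006,88.6)
E
```

```text
time_s: 33.25
tool_pos: [0.4258, -0.1436, 0.0099]
ee_rot: [0.032, 3.14, -0.001]
wrist_force: [0.1, 0.0, -0.4]
grip_width: 0.085
t 33.25 pos [ 0.4258 -0.1436  0.0099] yaw 88.83 toolz [ 1.4e-03 -4.0e-04 -1.0e+00] q6 -0.31
TURN wz total 0.004 rad; SHIFT after turn [0.6 1.  3.9] mm; before turn [0.6 1.  3.9]; F [ 0.1  0.  -0.4] grip 0.0850
```

```bash
python3 -m crank '0 0 0 0.6 1 3.5 85; 0 0 0 0 0 0 85; 0 0 0 0 0 0 40; 0 0 0 0 0 0 40; 0 0 0 0 0 0 40; 0 0 0 0 0 0 40; 0 0 0 0 0 0 40; 0 0 0 0 0 0 40'
python3 -m crank '0 0 0 0 0 -8 40; 0 0 0 0 0 -20 40; 0 0 0 0 0 -30 40; 0 0 0 0 0 -30 40; 0 0 0 0 0 -30 40; 0 0 0 0 0 -10 40; 0 0 0 0 0 0 40; 0 0 0 0 0 0 40'
python3 - <<'E'
from w import *
p=arm.get_obs()["tool_pos"]
look("chock",(p[0],p[1],np.radians(-1.1)),p[2]+.0096,"c2",("wrist",))
go(.515,.194,.13,88.85)
E
```

```text
time_s: 33.92
tool_pos: [0.4245, -0.1426, 0.0059]
ee_rot: [0.033, 3.141, -0.0]
wrist_force: [-0.4, -0.1, 7.1]
grip_width: 0.0489
time_s: 34.58
tool_pos: [0.4245, -0.1427, 0.1338]
ee_rot: [0.033, 3.14, -0.001]
wrist_force: [-0.1, -0.3, -0.9]
grip_width: 0.0491
chock wrist 0.67 [ 0.4257 -0.1416 -0.7909  0.9809]
t 34.6833 pos [ 0.4235 -0.1423  0.1324] yaw 88.81 toolz [-1.7e-03  6.0e-04 -1.0e+00] q6 -0.3
TURN wz total -0.001 rad; SHIFT after turn [-84.7 338.1   2.5] mm; before turn [-84.5 338.1   2.5]; F [-0.5  0.9 -1. ] grip 0.0486
```

View pics/c2_wrist.png

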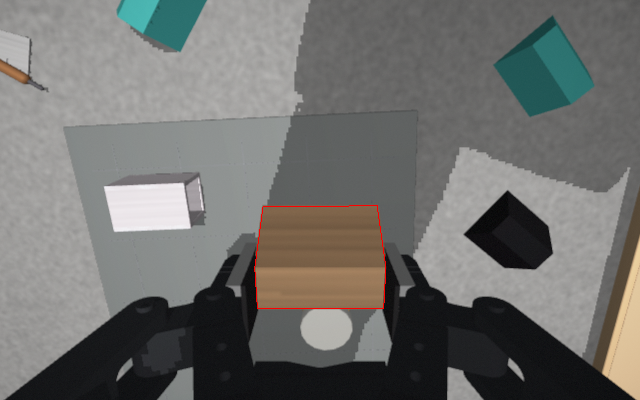

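```bash
python3 -m crank '0 0 0 -8 22 0 40; 0 0 0 -9 35 0 40; 0 0 0 -9 38 0 40; 0 0 0 -9 38 0 40; 0 0 0 -9 38 0 40; 0 0 0 -9 38 0 40; 0 0 0 -9 38 0 40; 0 0 0 -8 36 0 40; 0 0 0 -8 32 0 40; 0 0 0 -6 23 0 40'
python3 -m crank '0 0 0 0 0 15 40; 0 0 0 0 0 20 40; 0 0 0 0 0 20 40; 0 0 0 0 0 15 40; 0 0 0 0 0 0 40; 0 0 0 0 0 0 40'
python3 - <<'E'
from w import *
f=arm.grab_frame("wrist"); cv2.imwrite("pics/c3.png",f["frame"][:,:,::-1])
go(.516,.1938,.0265,88.85)
E
```

```text
time_s: 35.52
tool_pos: [0.5149, 0.1963, 0.1316]
ee_rot: [-0.03, -3.139, 0.001]
wrist_force: [0.1, -0.4, -0.4]
grip_width: 0.0486
time_s: 36.02
tool_pos: [0.514, 0.1931, 0.0618]
ee_rot: [-0.033, -3.138, 0.002]
wrist_force: [0.1, 0.3, -0.2]
grip_width: 0.0488
t 36.0667 pos [0.5149 0.1934 0.063 ] yaw 88.8 toolz [-1.6e-03 -5.0e-04 -1.0e+00] q6 0.38
TURN wz total -0.001 rad; SHIFT after turn [-1.2  0.4 36.5] mm; before turn [-1.2  0.4 36.5]; F [ 1.1  1.1 -0.5] grip 0.0487
```

View pics/c3.png

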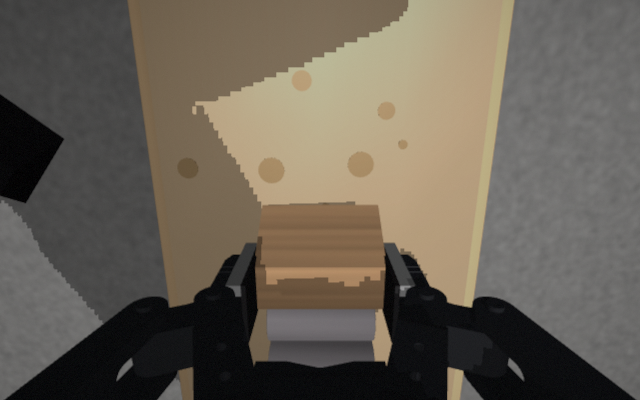

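```bash
python3 -m crank '0 0 0 0 0.4 12 40; 0 0 0 0 0 12 40; 0 0 0 0 0 8 40; 0 0 0 0 0 4 40; 0 0 0 0 0 0.5 40; 0 0 0 0 0 0 40; 0 0 0 0 0 0 40'
python3 -m crank '0 0 0 0 0 0.8 40; 0 0 0 0 0 0.6 40; 0 0 0 0 0 0 40; 0 0 0 0 0 0 40'
```

```text
time_s: 36.65
tool_pos: [0.5157, 0.1942, 0.0276]
ee_rot: [0.033, 3.141, 0.001]
wrist_force: [-0.2, -0.5, 0.2]
grip_width: 0.049
time_s: 36.98
tool_pos: [0.5154, 0.194, 0.0257]
ee_rot: [0.033, 3.141, 0.0]
wrist_force: [-0.0, -0.7, -0.9]
grip_width: 0.0488
```

```bash
python3 -m crank '0 0 0 -2 0 0.5 40; 0 0 0 -2 0 0 40; 0 0 0 -2 0 0 40; 0 0 0 -1.5 0 0 40; 0 0 0 0 0 0 40; 0 0 0 0 0 0 40'
python3 -m crank '0 0 0 -1 0 0 40; 0 0 0 -0.5 0 0 40; 0 0 0 0 0 0 40; 0 0 0 0 0 0 40'; python3 -m crank '0 0 0 -0.5 0 0 40; 0 0 0 0 0 0 40; 0 0 0 0 0 0 40'
```

```text
time_s: 37.48
tool_pos: [0.523, 0.1939, 0.025]
ee_rot: [0.033, 3.141, 0.0]
wrist_force: [0.2, 0.4, -0.3]
grip_width: 0.0489
time_s: 37.82
tool_pos: [0.5243, 0.1938, 0.025]
ee_rot: [-0.033, -3.141, -0.0]
wrist_force: [-0.3, -0.1, 0.1]
grip_width: 0.049
time_s: 38.07
tool_pos: [0.5248, 0.1938, 0.025]
ee_rot: [-0.033, -3.141, -0.0]
wrist_force: [0.1, -0.6, 0.4]
grip_width: 0.049
```

```bash
python3 -m crank '0 0 0 -0.5 0 0 40; 0 0 0 0 0 0 40; 0 0 0 0 0 0 40'; python3 -m crank '0 0 0 -0.5 0 0 40; 0 0 0 0 0 0 40; 0 0 0 0 0 0 40';  python3 -m crank '0 0 0 -0.5 0 0 40; 0 0 0 0 0 0 40; 0 0 0 0 0 0 40'
```

```text
time_s: 38.32
tool_pos: [0.5253, 0.1938, 0.025]
ee_rot: [-0.033, -3.141, -0.0]
wrist_force: [-0.1, 0.5, -0.5]
grip_width: 0.0491
time_s: 38.57
tool_pos: [0.5258, 0.1938, 0.025]
ee_rot: [-0.033, -3.141, -0.0]
wrist_force: [-0.1, -0.1, -0.4]
grip_width: 0.0489
time_s: 38.82
tool_pos: [0.5264, 0.1938, 0.0251]
ee_rot: [0.033, 3.141, 0.0]
wrist_force: [0.2, -0.0, -0.2]
grip_width: 0.0487
```

```bash
python3 -m crank '0 0 0 -0.5 0 0 40; 0 0 0 0 0 0 40; 0 0 0 0 0 0 40'; python3 -m crank '0 0 0 -0.4 0 0 40; 0 0 0 0 0 0 40; 0 0 0 0 0 0 40'
```

```text
time_s: 39.07
tool_pos: [0.5269, 0.1938, 0.025]
ee_rot: [0.033, 3.141, 0.0]
wrist_force: [-0.4, 0.1, -1.1]
grip_width: 0.0489
time_s: 39.32
tool_pos: [0.5272, 0.1938, 0.025]
ee_rot: [0.033, 3.141, 0.0]
wrist_force: [-0.8, -0.8, -0.4]
grip_width: 0.0487
```

Run:
```python
from w import *
f=arm.grab_frame("wrist"); cv2.imwrite("pics/c4.png",cv2.resize(f["frame"][200:380,200:440,::-1],None,fx=3,fy=3))
```

```text
(no output)
```

View pics/c4.png

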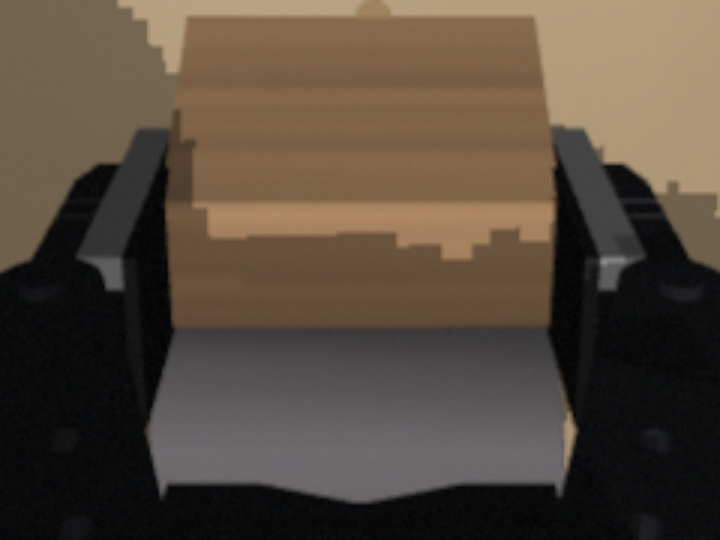

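Not in contact yet, or only just. I keep going in small steps.

```bash
python3 -m crank '0 0 0 -0.4 0 0 40; 0 0 0 0 0 0 40; 0 0 0 0 0 0 40'; python3 -m crank '0 0 0 -0.4 0 0 40; 0 0 0 0 0 0 40; 0 0 0 0 0 0 40'; python3 -m crank '0 0 0 -0.3 0 0 40; 0 0 0 0 0 0 40; 0 0 0 0 0 0 40'
```

```text
time_s: 39.62
tool_pos: [0.5273, 0.1938, 0.025]
ee_rot: [-0.033, -3.141, -0.0]
wrist_force: [-2.1, -0.5, 0.1]
grip_width: 0.0488
time_s: 39.87
tool_pos: [0.5273, 0.1938, 0.025]
ee_rot: [-0.032, -3.14, -0.0]
wrist_force: [-4.7, 0.0, 4.4]
grip_width: 0.0488
time_s: 40.12
tool_pos: [0.5274, 0.1937, 0.025]
ee_rot: [-0.032, -3.14, -0.0]
wrist_force: [-7.2, 0.9, 4.5]
grip_width: 0.0487
```

```bash
python3 -m crank '0 0 0 0.4 0 0.3 40; 0 0 0 0 0 0 40; 0 0 0 0 0 0 40'; python3 -m crank '0 0 0 0 0 0 50; 0 0 0 0 0 0 60; 0 0 0 0 0 0 70; 0 0 0 0 0 0 70; 0 0 0 0 0 0 70; 0 0 0 0 0 -10 70; 0 0 0 0 0 -25 70; 0 0 0 0 0 -35 75; 0 0 0 0 0 -35 80; 0 0 0 0 0 0 85'
python3 - <<'E'
from w import *
look("chock",(.528,.1945,np.radians(-1.1)),.035,"e1",("wrist","top"))
look("thin",(.561,.1935,np.radians(-1.1)),.036,"e2",("wrist",))
look("middle",(.593,.193,np.radians(-1.1)),.041,"e3",("wrist",))
look("thick",(.637,.192,np.radians(-1.1)),.047,"e4",("wrist",))
go(.53,.19,.13,88.85)
E
```

```text
time_s: 40.37
tool_pos: [0.5273, 0.1938, 0.025]
ee_rot: [-0.032, -3.141, -0.0]
wrist_force: [-5.2, 0.5, 6.0]
grip_width: 0.0489
time_s: 41.2
tool_pos: [0.5311, 0.1949, 0.137]
ee_rot: [0.033, 3.132, 0.006]
wrist_force: [1.0, 0.2, 0.0]
grip_width: 0.0849
chock wrist 0.79 [ 0.5272  0.1948 -0.8035  0.9579]
chock top 0.61 [0.5255 0.1947 8.0405 0.8372]
thin wrist 0.78 [ 0.561   0.1935 -1.3586  0.9772]
middle wrist 0.66 [ 0.5944  0.1933 -1.5954  0.9521]
thick wrist 0.6 [ 0.6257  0.1928 -0.5293  0.7439]
t 41.7 pos [0.5275 0.1936 0.129 ] yaw 88.81 toolz [-1.4e-03 -4.0e-04 -1.0e+00] q6 0.37
TURN wz total -0.001 rad; SHIFT after turn [-2.6 -3.5 -1. ] mm; before turn [-2.6 -3.5 -1. ]; F [ 0.   0.1 -0.5] grip 0.0849
```

View pics/e1_wrist.png

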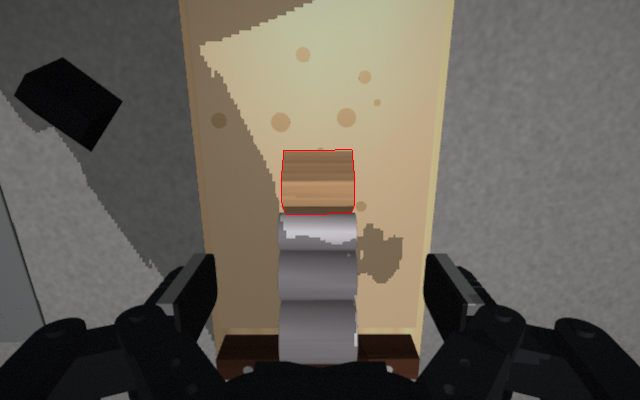

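The chock is in place at (318,182). I move the arm clear for a final look.

```bash
python3 -m crank '0 0 0 0 -10 -20 85; 0 0 0 0 -30 -20 85; 0 0 0 0 -38 -10 85; 0 0 0 0 -38 0 85; 0 0 0 0 -38 0 85; 0 0 0 0 -38 0 85; 0 0 0 0 -38 0 85; 0 0 0 0 -38 0 85; 0 0 0 10 -30 0 85; 0 0 0 0 0 0 85'
python3 - <<'E'
from w import *
v=(.6622,.1918,np.radians(-1.15)); ax=[]
for i,(n,d) in enumerate((("thick",25),("middle",69),("thin",101),("chock",134))):
    p=S2W(v,[[-d/1000,0,H[n]]])[0]; 
    look(n,(p[0],p[1],np.radians(-1.15)),p[2],"z"+n,("top","scene")); print("expect",np.round(p,4))
look("square",(.4306,-.2645,np.radians(1)),.02,"zs",("top","scene"))
look("pot",(.5294,-.1394,0),.024,"zp",("top","scene"))
for n in("top","scene"):
    f=arm.grab_frame(n); x,y=((170,100) if n=="top" else (150,140)); w=310
    cv2.imwrite(f"pics/fin_{n}.png",cv2.resize(f["frame"][y:y+180,x:x+w,::-1],None,fx=2.5,fy=2.5,interpolation=cv2.INTER_CUBIC))
E
```

```text
time_s: 42.53
tool_pos: [0.5102, -0.1084, 0.1793]
ee_rot: [-0.04, -3.14, 0.002]
wrist_force: [0.3, -0.0, 0.3]
grip_width: 0.085
thick top 0.58 [ 0.6367  0.1916 -1.5729  0.9446]
thick scene 0.74 [0.6347 0.1933 0.5681 0.8913]
expect [0.6372 0.1923 0.047 ]
middle top 0.65 [ 0.5929  0.1919 -1.9079  0.9276]
middle scene 0.88 [0.5861 0.1934 0.1534 0.6662]
expect [0.5932 0.1932 0.041 ]
thin top 0.91 [ 0.5605  0.1926 -1.818   0.9209]
thin scene 0.62 [ 0.5562  0.1937 -1.3873  0.6767]
expect [0.5612 0.1938 0.036 ]
chock top 0.81 [0.528  0.1944 3.4234 0.8796]
chock scene 0.81 [0.5208 0.1951 2.5932 0.6276]
expect [0.5282 0.1945 0.035 ]
top none
square scene 0.87 [ 0.4335 -0.2638  3.0478  0.9398]
top none
pot scene 0.51 [ 0.5282 -0.1394 17.9209  0.9138]
```

View pics/fin_top.png

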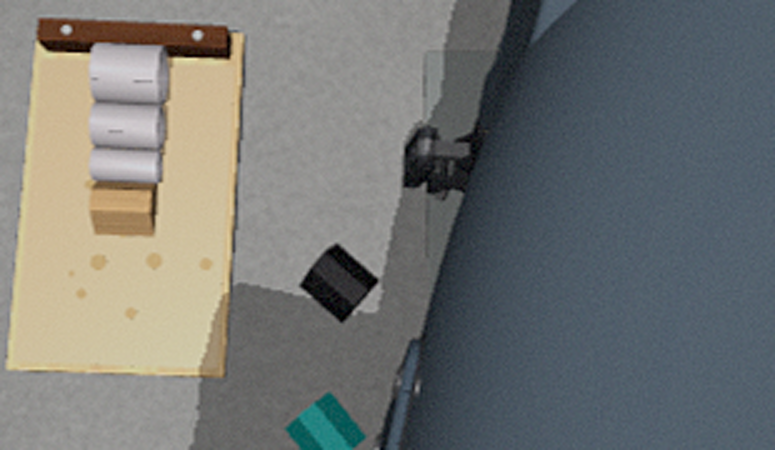

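View pics/fin_scene.png

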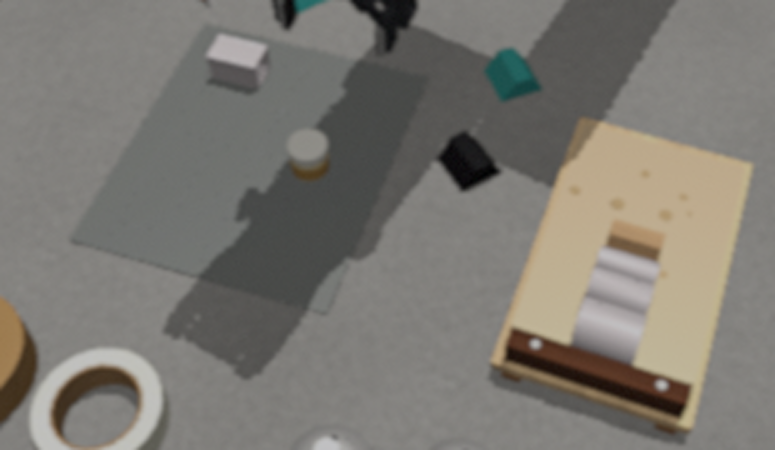

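```bash
python3 -c "
from bench import arm
print(arm.get_obs()['time_s']); print(arm.finish_job())"
```

```text
43.8333
the job is handed in; nothing more can be done
None
```

The spray board is set up and the job was handed in at 43.8 s. All three sleeves lie in a snug row along the strip, thickest first, with the brown chock last against the thin one. I gripped each part by its ends, brought it forward until the wrist force showed contact (3 to 7 N), lowered it onto the board and released it.

**Final checks that agreed:** The last top picture puts thick, middle, thin and chock within about 1.5 mm of their all-touching places. The row is centred on the board.

**Checks that disagreed or failed:**
- **Row in the scene camera:** its fits were up to 7 mm off for middle, thin and chock, which partly hide one another in that view. I trusted the top and wrist views and the touch contacts instead.
- **Chock angle:** the last top fit read 3.4°, about 4.5° off the strip line. The wrist fit put the chock within 0.5° of the line, and the picture looks straight.
- **Thick in the last wrist view:** this fit was poor because the gripper hid part of it.
- **Square tube and pot:** the arm hid both from the top camera at the end. The scene camera shows them within about 2 mm of where it had them at the start, and I planned every move clear of them.

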